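# Pack the brush rack and block tray

### The job

Pack the brushes and sanding blocks away: push the rack's sprung bail back until it stays, slip every loose brush beneath it into a lane of its own, centred lengthwise on the rack with the bristles toward the bail's hinge, then bring the bail down so that it bears on all of them. Lay every sanding block flat in the tray, lengthwise, and swing the keeper bar fully shut over it. Leave the paint pot beyond the tray and the wax block where they are.

Things in the scene. Friction and masses are not known exactly. Their poses are not given: they have to be found in the camera images.
- rack: Fixed wooden brush rack, base 175 (x) by 196 (y) by 8 mm, origin mid-underside; +x points away from the robot, toward the bail's hinge. Two combs, 10 mm thick, at x = -55 and +40 mm; half-round teeth (radius 14 mm, at y = -75, -25, 25, 75 mm, tops 48 mm high) leave three lanes along x. A brush lies in a lane on both combs. Bail hinge posts at x = 65, y = +-92 mm, 68 mm high.
- lane0 (a point): Floor level of the rack's lane at rack y = -50 mm, at rack x = 0: 34 mm above the table, where the underside of a laid brush rests. The rounded teeth funnel the brush in.
- lane1 (a point): The same for the middle lane, y = 0.
- lane2 (a point): The same for the lane at y = +50 mm.
- bail (a joint): Angle of the sprung bail, rad: 0 = down, 1.75 = back at its stop. Hinge line along the rack's y at rack x = 65, z = 62 mm. The cross bar, 75 mm from it, is over rack x = -10 mm when down and swings up and over toward +x. An over-centre spring pulls it down below about 0.95 rad (6 N at the bar) and holds it back above that; damped, it settles within a second or two.
- foot0: Rubber foot, 14 x 26 x 8 mm, under the bail's cross bar (172 mm long, 10 mm thick) above lane0; sprung, it presses about 1 N on a handle. Origin on the bar's axis, 18 mm over the foot's face. Fully back, the bar is at rack x = 78 mm, 136 mm high: brush heads pass beneath it from the robot's side but cannot come down through it.
- foot1: The same above lane1.
- foot2: The same above lane2.
- bail_knob (a point): Centre of the bail's black knob: disc 22 mm across, 16 mm wide along the rack's y, on a stem at the middle of the bar (with the bail down: 75 mm from the hinge line toward -x, 35 mm above it). Pinch it along y from above and swing it about the hinge line; it can turn between the fingers.
- tray: Open wooden tray fixed to the table, 252 mm (x) by 76 mm (y), walls 6 mm thick and 16 mm high; origin mid-underside. Room for three sanding blocks end to end, 70 mm sides along the tray's x (middles near x = -77, 0 and +77 mm). The keeper's hinge post stands at x = -142 mm, 38 mm high; its rest at x = +135 mm, 36 mm high.
- tray_floor (a point): Middle of the tray's inner floor, 6 mm above the table.
- keeper (a joint): Angle of the flat keeper bar, rad: 0 = shut over the tray's middle line, 1.4 = swung out toward the tray's -y side. Upright hinge axis at tray x = -142 mm, y = 0; at angle a the bar points along (cos a, -sin a) in the tray frame. Hinge friction (0.05 N m) holds it where it is left; near shut it must be pushed (about 1 N at the knob) over a sprung ball detent, which then keeps it shut.
- keeper_knob (a point): The keeper bar is 292 mm long, 14 mm wide, 40 to 48 mm above the table. This is the grip height on its upright black knob: round, 16 mm across, 140 mm from the hinge axis, from 48 to 85 mm above the table; this point is 72 mm up.
- brush_a: Flat paint brush, the longest, 253 mm long, lying flat. Origin: on its underside at mid-length; x toward the bristles, z up. Round handle, 12 mm thick, from x = -126 (thinner tail) to +58 mm, then ferrule and bristles 24 mm wide, 13 mm high (too wide for a lane: they lie past the far comb). Balance point near x = +18 mm. 28 g. May be absent.
- brush_b: Paint brush with the widest head, the shortest, 233 mm long, lying flat. Origin: on its underside at mid-length; x toward the bristles, z up. Round handle, 12 mm thick, from x = -116 (thinner tail) to +48 mm, then ferrule and bristles 37 mm wide, 13 mm high (too wide for a lane: they lie past the far comb). Balance point near x = +18 mm. 28 g. May be absent.
- brush_c: Flat paint brush, of middle length, 243 mm long, lying flat. Origin: on its underside at mid-length; x toward the bristles, z up. Round handle, 12 mm thick, from x = -121 (thinner tail) to +53 mm, then ferrule and bristles 22 mm wide, 13 mm high (too wide for a lane: they lie past the far comb). Balance point near x = +18 mm. 28 g. May be absent.
- brush_a_tip (a point): Bristle end of brush_a, 120 mm from its origin along +x.
- brush_b_tip (a point): Bristle end of brush_b, 110 mm from its origin along +x.
- brush_c_tip (a point): Bristle end of brush_c, 116 mm from its origin along +x.
- block_a: Underside of the block is the origin (its middle), z up. Cork sanding block, 44 mm (its x) by 70 mm (its y) by 26 mm high, 50 g; grasp across the 44 mm. May be absent.
- block_b: Underside of the block is the origin (its middle), z up. Cork sanding block, 44 mm (its x) by 70 mm (its y) by 26 mm high, 50 g; grasp across the 44 mm. May be absent.
- block_c: Underside of the block is the origin (its middle), z up. Cork sanding block, 44 mm (its x) by 70 mm (its y) by 26 mm high, 50 g; grasp across the 44 mm. May be absent.
- pot_tall: Bystander: paint pot, 56 mm across, 61 mm high, beyond the tray. Origin under its middle.
- wax: Bystander: block of beeswax, 32 x 60 x 14 mm, at the robot's left. Origin under its middle.
There are look-alikes about, which are no part of the job. Leave any black or turquoise look-alike of the block_c alone.

How it is judged (in metres and radians):
On the way, in this order (a step that is already met when the one before it is completed fails the run):
1. the bail is pushed back and stays back (value of joint bail above 1.5 rad), for 0.3 s.
2. the bail is down and bears on every brush in its lane (value of joint bail below 0.08 rad and contact force between any of foot0, foot1, foot2 and brush_a above 0.2 N and x of brush_a in the frame of rack between -0.03 and 0.03 m and x of each of brush_a_tip, brush_b_tip, brush_c_tip in the frame of rack above 0.07 m and z of brush_a in the frame of rack between 0.028 and 0.04 m and angle between the x axis of each of brush_a, brush_b, brush_c and the x axis of rack, either way round below 0.14 rad and contact force between any of foot0, foot1, foot2 and brush_b above 0.2 N and x of brush_b in the frame of rack between -0.03 and 0.03 m and z of brush_b in the frame of rack between 0.028 and 0.04 m and contact force between any of foot0, foot1, foot2 and brush_c above 0.2 N and x of brush_c in the frame of rack between -0.03 and 0.03 m and z of brush_c in the frame of rack between 0.028 and 0.04 m), for 0.3 s.
At the end, for the whole second after the job is handed in: Each brush lies in a lane, within 30 mm of the rack's middle lengthwise and 0.14 rad of the lane, bristles at the hinge side, the bail down (0.08 rad) and pressing on it (0.2 N). Each block is flat in the tray (within 90 mm lengthwise, 20 mm across), keeper shut (0.08 rad). All at rest (all of step 2 and value of joint keeper below 0.08 rad and x of block_a in the frame of tray between -0.09 and 0.09 m and y of block_a in the frame of tray between -0.02 and 0.02 m and z of block_a in the frame of tray between 0.002 and 0.01 m and angle between each of block_a, block_b, block_c's own z axis and vertical below 0.1 rad and linear speed of each of block_a, block_b, block_c, brush_a, brush_b, brush_c below 0.03 m/s and x of block_b in the frame of tray between -0.09 and 0.09 m and y of block_b in the frame of tray between -0.02 and 0.02 m and z of block_b in the frame of tray between 0.002 and 0.01 m and x of block_c in the frame of tray between -0.09 and 0.09 m and y of block_c in the frame of tray between -0.02 and 0.02 m and z of block_c in the frame of tray between 0.002 and 0.01 m); the robot touches nothing.
It fails at once if the paint pot is pushed over 40 mm from its place (distance of pot_tall from where it was at the start of the episode above 0.04 m).
It fails at once if the wax block is pushed over 40 mm from its place (distance of wax from where it was at the start of the episode above 0.04 m).
Of brush_a, brush_b, brush_c only 2 to 3 are there at a start; the rules pass over those that are not, and their reading is None.
Of block_a, block_b, block_c only 2 to 3 are there at a start; the rules pass over those that are not, and their reading is None.
At some moment in a run one of brush_a, brush_b, brush_c, block_a, block_b, block_c may be knocked a few centimetres aside while the robot is not near it.
Once in a run the grip may slacken for a moment while it holds something.
It also fails if it takes over 208 s, if anything falls off the work surface, if the arm or the gripper's body presses on something with over 40 N, if the wrist force passes 120 N, or if a joint passes its speed limit or range.

### The arm

A 7-joint arm with a two-finger parallel gripper is mounted at the origin on the work surface; the furniture and walls round the work are solid. World frame = base frame: x ahead of the robot, y to its left, z up, the work surface at z = 0. Lengths are in mm, angles in rad, forces in N, time in s.
With the tool pointing down it reaches from about 400 to 900 mm from the base axis. Payload 5.6 kg.
Tool frame: the origin (TCP) lies midway between the tips of the shut fingers; the grasp point (between the pads) lies 19 mm behind it; x points along the fingers, y is the direction in which the jaws open and shut, and the axes are right-handed (so a half turn about x gives the same grasp; the last joint's range is limited). The gripper opens to 92 mm and grips with 3 to 60 N. Pads are 20 mm wide; open, the fingers measure 128 mm over their backs; the gripper's body (75 mm by 189 mm) begins 69 mm behind the grasp point.
Start: joints at [1.113, 0.468, -0.012, 1.603, 0.006, 1.071, -0.056], TCP at [261.915, -594.903, 214.592] pointing down, gripper open.
Joint ranges: [-2.53, 2.53], [-0.31, 2.02], [-1.57, 1.55], [0.28, 2.44], [-1.29, 4.43], [0.15, 1.84], [-2.92, 2.92]. Speed limits (rad/s): [2.57, 2.57, 3.14, 3.14, 3.14, 3.14, 3.14].

### API

Orientations are given as a 3x3 rotation matrix whose columns are the frame's x, y, z axes.
In Python, from rig import read_state, camera, camera_params, job_done gives the robot as it stands.
- The arm moves only by the tool move_arm, never from a script. Its argument "deltas" is a list of rows, each a list of 6 numbers: the shift along the tool's x, y, z in m, then the turn, a rotation vector about the tool's x, y, z in degrees. A call has 1 to 5 rows; each row shifts and turns the commanded pose from where the row before left it, along the tool's axes as they then stand; what a row does not reach is not made up. A row lasts 1/10 s, in which the tool goes at most 50 mm and 8.59 degrees, less where a joint would pass 70% of its speed; a pose out of reach is approached as far as the arm can. A call is refused whole if a number of a shift passes 0.05 or a number of a turn 8.59, either way. A call with a gripper value outside its range is refused whole. "gripper" is the closure, from 0 (fully open) to 1 (shut), set as the call begins (left out, the last holds). The fingers move at their own pace and stop on an object; "newtons" is the grip in N (left out, the last holds). Time passes only in rows, so rows that do not move let the fingers close. It gives the time, the measured TCP pose, the force and the opening at its end, in the units of the state.
- read_state(): the state, without advancing time (a new reading comes with each control period).
- camera(name): name is "scene" or "top" or "wrist"; returns the picture (420x560x3 uint8, red, green, blue); there is no depth.
- camera_params(name): a dict with "fx", "fy", "cx", "cy" (pixels), "R" (3x3) and "t" (3): a world point X has camera coordinates R X + t. Camera axes: x right, y down, z forward; pixel columns grow to the right and rows downward; lengths in mm; the calibration is good to about 2 mm. The wrist camera is an equidistant fisheye: a pixel r from the principal point sees the ray r / f radians off the axis. A picture is of the moment at which its call begins: read the wrist's pose just before it. camera_params takes no time and is no camera call; for the wrist camera it gives the pose at the moment of the call.
- job_done(): hands the job in, once; it reports no verdict.
The state is a dict: "clock": time; "q": joint angles; "qvel": joint speeds; "joint_efforts": joint torques, N m; "tcp_pos": TCP position; "tcp_rot": TCP orientation; "force": force on the tool from outside, world axes, zero at the start; "moment": the same for the moment, N m; "finger_gap": finger opening in mm.
Only numpy, scipy, OpenCV 4.12 (cv2) and the standard library are available. Lean on these libraries where they do the work, as an engineer would, in place of code of your own. Each camera call takes 0.05 s, during which the arm holds its last target.

## Working session

There is one attempt and no reset: what is moved stays moved. The work goes in short steps, Python scripts to look and compute and a tool call to move; the robot and the scene stay as the last step left them, time stands still between calls to the robot, and variables do not carry over. Pictures are saved under pics/ and viewed, and the job is handed in when it is done.

Besides the shell and the picture viewer there is one more tool, called after "Call:" by a JSON object that holds its "name" and its "arguments", one argument or row to a line. move_arm: Moves the arm, as the interface text tells. Its arguments: {"type":"object","properties":{"deltas":{"type":"array"},"gripper":{"type":"number"},"newtons":{"type":"number"}},"required":["deltas"]}

```bash
ls; mkdir -p pics; python3 - <<'E'
from rig import *
import cv2
s=read_state();print(s['clock'],s['tcp_pos'],s['tcp_rot'],s['finger_gap'],s['force'])
for n in['scene','top','wrist']:
    p=camera_params(n);print(n,p)
    cv2.imwrite(f'pics/{n}0.png',camera(n)[:,:,::-1])
E
```

```text
pics
0.0 [ 261.65094128 -594.36537953  213.64644249] [[-8.32040188e-04  4.02959390e-01 -9.15217481e-01]
 [ 1.58849435e-03 -9.15216111e-01 -4.02960231e-01]
 [-9.99998392e-01 -1.78909690e-03  1.21397871e-04]] 91.85084168806218 [ 0.60893998 -0.14237688 -0.45731655]
scene {'fx': 535.4957563929287, 'fy': 535.4957563929287, 'cx': 286.3438969825098, 'cy': 202.88117140323712, 'R': array([[-0.68038033, -0.73277701,  0.01097532],
       [-0.55665993,  0.50699969, -0.65808893],
       [ 0.47666795, -0.45386028, -0.75286022]]), 't': array([ 379.5803751 ,  325.78371072, 1093.20369446])}
top {'fx': 440.3239588921228, 'fy': 440.3239588921228, 'cx': 278.8939675734943, 'cy': 199.52944161247615, 'R': array([[ 2.23581461e-02, -9.99747543e-01,  2.22808858e-03],
       [-9.96541449e-01, -2.24647444e-02, -8.00029718e-02],
       [ 8.00328279e-02, -4.31664490e-04, -9.96792135e-01]]), 't': array([  21.58583253,  526.45072805, 1306.40537357])}
wrist {'fx': 325.19226210127806, 'fy': 325.19226210127806, 'cx': 282.9685071072451, 'cy': 213.10225470928228, 'R': array([[ 0.4032829 , -0.91507398, -0.00158707],
       [-0.88603765, -0.39091855,  0.24923879],
       [-0.22869235, -0.09910754, -0.96844076]]), 't': array([-649.23965658,  -29.34994469,  389.23757098])}
```

View pics/top0.png

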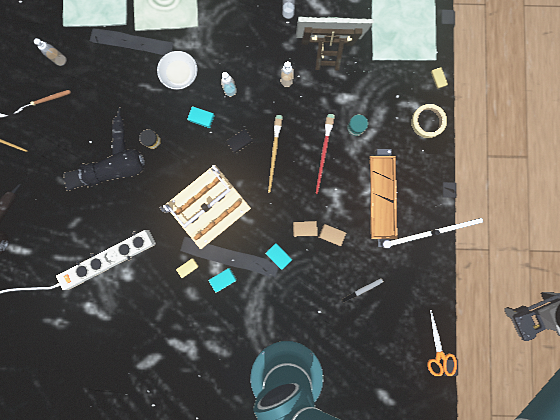

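View pics/scene0.png

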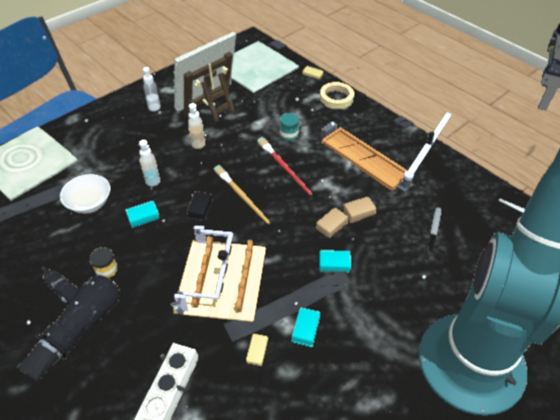

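View pics/wrist0.png

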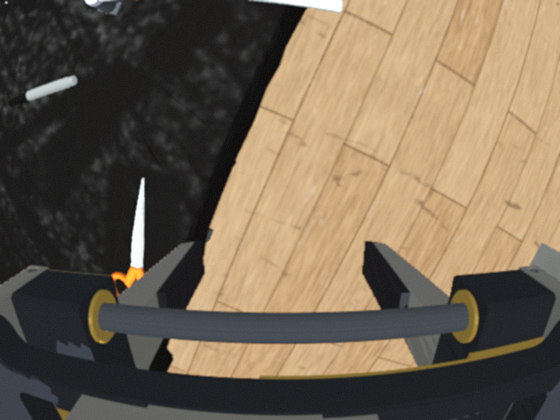

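```bash
cat > h.py <<'E'
import numpy as np, cv2
from rig import *
def ray(n,u,v,p=None):
    p=p or camera_params(n)
    x=(u-p['cx'])/p['fx'];y=(v-p['cy'])/p['fy']
    if n=='wrist':
        r=np.hypot(x,y); d=np.array([x/r*np.sin(r),y/r*np.sin(r),np.cos(r)]) if r>1e-9 else np.array([0,0,1.])
    else: d=np.array([x,y,1.])
    R=p['R'];return -R.T@p['t'],R.T@d
def onz(n,u,v,z,p=None):
    o,d=ray(n,u,v,p);return o+d*(z-o[2])/d[2]
def proj(n,X,p=None):
    p=p or camera_params(n);c=p['R']@np.array(X,float)+p['t']
    if n=='wrist':
        th=np.arctan2(np.hypot(c[0],c[1]),c[2]);k=th/np.hypot(c[0],c[1]);return np.array([p['cx']+p['fx']*k*c[0],p['cy']+p['fy']*k*c[1]])
    return np.array([p['cx']+p['fx']*c[0]/c[2],p['cy']+p['fy']*c[1]/c[2]])
def snap(n,f,crop=None,s=1):
    p=camera_params(n);im=camera(n)[:,:,::-1].copy()
    cv2.imwrite(f'pics/{f}_full.png',im)
    o=im
    if crop: x0,y0,x1,y1=crop;o=im[y0:y1,x0:x1]
    cv2.imwrite(f'pics/{f}.png',cv2.resize(o,None,fx=s,fy=s,interpolation=cv2.INTER_CUBIC))
    return im,p
E
python3 - <<'E'
import cv2
im=cv2.imread('pics/top0.png')
cv2.imwrite('pics/t1.png',cv2.resize(im[90:290,150:350],None,fx=3,fy=3,interpolation=cv2.INTER_CUBIC))
cv2.imwrite('pics/t2.png',cv2.resize(im[60:270,330:500],None,fx=2.8,fy=2.8,interpolation=cv2.INTER_CUBIC))
cv2.imwrite('pics/t3.png',cv2.resize(im[60:260,0:180],None,fx=3,fy=3,interpolation=cv2.INTER_CUBIC))
E
```

```text
(no output)
```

View pics/t1.png

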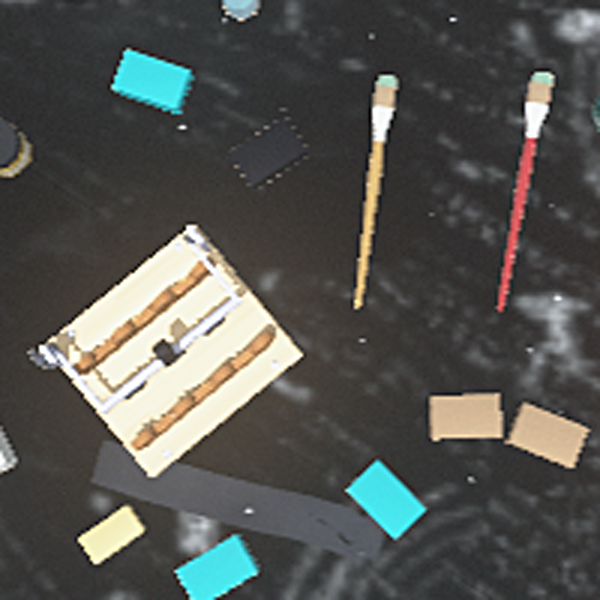

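View pics/t2.png

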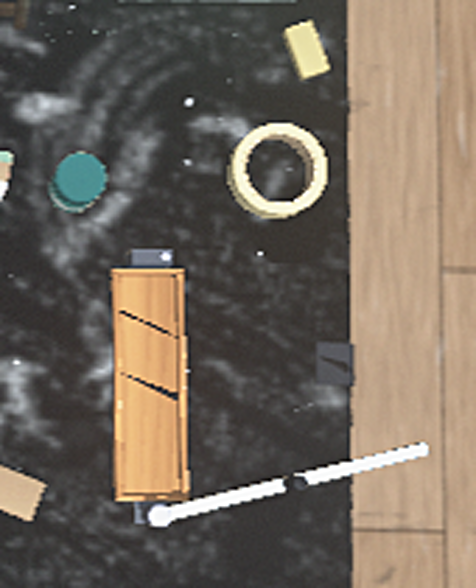

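View pics/t3.png

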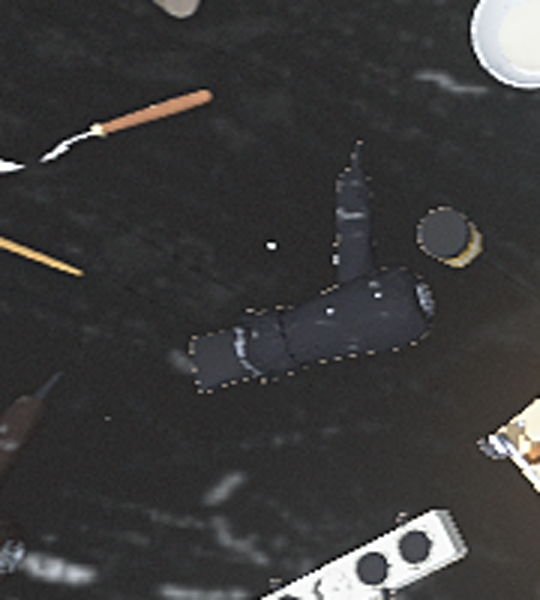

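```bash
python3 - <<'E'
from h import *
P=lambda u,v,z,s=3,o=(150,90):onz('top',o[0]+u/s,o[1]+v/s,z)
f=lambda a:np.round(a,1)
for nm,t,h in[('yel',(358,307),(386,75)),('red',(500,310),(543,72))]:
    a=P(*t,6);b=P(*h,6);print(nm,f(a),f(b),f((a+b)/2),np.linalg.norm(b-a),np.degrees(np.arctan2(*(b-a)[[1,0]])))
for nm,c in[('b1',[(430,395),(502,393),(504,436),(430,440)]),('b2',[(521,403),(589,430),(575,467),(508,442)])]:
    q=[P(*k,26) for k in c];print(nm,f(np.mean(q,0)),[f(x[:2]) for x in q],[f(np.linalg.norm(q[i]-q[i-1])) for i in range(4)])
q=[P(*k,8) for k in[(192,226),(302,353),(153,476),(33,352)]];print('rack',[f(x[:2]) for x in q],f(np.mean(q,0)))
print('knob',f(P(167,350,97)))
T=lambda u,v,z:onz('top',330+u/2.8,60+v/2.8,z)
q=[T(*k,16) for k in[(111,269),(186,270),(189,500),(115,500)]];print('tray',[f(x[:2]) for x in q],f(np.mean(q,0)))
print('kknob',f(T(295,482,85)),'pivot',f(T(160,516,44)),'end',f(T(427,449,44)),'pot',f(T(83,172,61)))
print('far yellow',onz('top',0,139,6),onz('top',27,151,6)); print('wax',P(112,535,14))
print('scissor/pen',onz('top',385,281,5),onz('top',345,298,5))
E
```

```text
yel [548.4  63.1   6. ] [789.6  40.    6. ] [669.   51.5   6. ] 242.2587866332555 -5.471214978031064
red [548.6 -81.5   6. ] [ 796.5 -122.1    6. ] [ 672.5 -101.8    6. ] 251.14034898809797 -9.298755409788136
b1 [439.9 -48.   26. ] [array([460. , -11.3]), array([463.6, -83. ]), array([420.9, -85.7]), array([415.3, -12.2])] [np.float64(44.7), np.float64(71.9), np.float64(42.8), np.float64(73.7)]
b2 [ 422.4 -129.7   26. ] [array([ 454.1, -102.1]), array([ 428.7, -170.2]), array([ 391.8, -156.7]), array([415. , -89.8])] [np.float64(40.9), np.float64(72.6), np.float64(39.4), np.float64(70.8)]
rack [array([627.4, 234.4]), array([500.1, 118.6]), array([372.9, 265. ]), array([495., 391.])] [498.9 252.2   8. ]
knob [494.7 240.7  97. ]
tray [array([ 665.5, -240.5]), array([ 666.3, -322.3]), array([ 416.5, -325.8]), array([ 414.8, -246.3])] [ 540.8 -283.7   16. ]
kknob [ 437.4 -415.2   85. ] pivot [ 399.2 -287.7   44. ] end [ 475.8 -569.3   44. ] pot [ 760.5 -200.9   61. ]
far yellow [694.59727993 895.98810781   6.        ] [659.14318507 810.44663014   6.        ]
wax [313.75846389 302.65402618  14.        ]
scissor/pen [ 288.5011053  -291.22741549    5.        ] [ 235.44549547 -171.40522365    5.        ]
```

```bash
cat >> h.py <<'E'
from scipy.spatial.transform import Rotation as Ro
def plan(pos,yaw,s=None):
    """yaw deg: world heading of tool y (mod 180 chosen nearest). Prints turn first, then shift in turned axes"""
    s=s or read_state();R=np.array(s['tcp_rot']);cur=np.degrees(np.arctan2(R[1,1],R[0,1]))
    d=(yaw-cur+90)%180-90; yw=np.radians(cur+d)
    y=np.array([np.cos(yw),np.sin(yw),0]);x=np.array([0,0,-1.]);T=np.c_[x,y,np.cross(x,y)]
    rv=np.degrees(Ro.from_matrix(R.T@T).as_rotvec())
    sh=T.T@(np.array(pos)-s['tcp_pos'])
    print('t',round(s['clock'],2),'tcp',np.round(s['tcp_pos'],1),'yaw',round(cur,1),'turn',np.round(rv,2),'rows',int(np.ceil(np.abs(rv).max()/8.5)),'shift mm',np.round(sh,1),'rows',np.round(np.linalg.norm(sh)/48,1),'gap',round(s['finger_gap'],1),'F',np.round(s['force'],1))
E
python3 - <<'E'
from h import *
plan([470,200,214],-48)
E
```

```text
t 0.15 tcp [ 261.7 -594.5  213.9] yaw -66.2 turn [-1.824e+01 -1.000e-02  7.000e-02] rows 3 shift mm [-1.000e-01 -4.511e+02 -6.864e+02] rows 17.1 gap 92.1 F [ 0.1 -0.2  0.2]
```

Call:
{"name": "move_arm", "arguments": {
  "deltas": [
    [0,-0.02,-0.035,-6.08,0,0],
    [0,-0.02,-0.035,-6.08,0,0],
    [0,-0.02,-0.035,-6.08,0,0],
    [0,-0.026,-0.04,0,0,0],
    [0,-0.026,-0.04,0,0,0]
  ]
}}

```text
clock: 0.65
tcp_pos: [347.8, -397.0, 214.2]
tcp_rot: [[-0.0, 0.669, -0.743], [0.0, -0.743, -0.669], [-1.0, -0.0, -0.0]]
force: [0.6, -0.1, 0.6]
finger_gap: 91.8
```

Call:
{"name": "move_arm", "arguments": {
  "deltas": [
    [0,-0.026,-0.04,0,0,0],
    [0,-0.026,-0.04,0,0,0],
    [0,-0.026,-0.04,0,0,0],
    [0,-0.026,-0.04,0,0,0],
    [0,-0.026,-0.04,0,0,0]
  ]
}}

```text
clock: 1.15
tcp_pos: [409.2, -166.5, 214.7]
tcp_rot: [[0.0, 0.669, -0.743], [-0.0, -0.743, -0.669], [-1.0, 0.0, 0.0]]
force: [1.5, 0.0, -0.0]
finger_gap: 92.1
```

```bash
python3 - <<'E'
from h import *
plan([470,200,214],-48)
E
```

```text
t 1.15 tcp [ 409.2 -166.5  214.7] yaw -48.0 turn [-0.01  0.01 -0.03] rows 1 shift mm [   0.7 -231.7 -290.4] rows 7.7 gap 92.1 F [ 1.5  0.  -0. ]
```

Call:
{"name": "move_arm", "arguments": {
  "deltas": [
    [0,-0.029,-0.036,0,0,0],
    [0,-0.029,-0.036,0,0,0],
    [0,-0.029,-0.036,0,0,0],
    [0,-0.029,-0.036,0,0,0],
    [0,-0.029,-0.036,0,0,0]
  ]
}}

```text
clock: 1.65
tcp_pos: [445.8, 61.5, 214.7]
tcp_rot: [[0.0, 0.669, -0.743], [-0.0, -0.743, -0.669], [-1.0, 0.001, -0.0]]
force: [0.7, -0.6, 0.3]
finger_gap: 92.1
```

Call:
{"name": "move_arm", "arguments": {
  "deltas": [
    [0,-0.029,-0.036,0,0,0],
    [0,-0.029,-0.036,0,0,0],
    [0,-0.029,-0.036,0,0,0],
    [0,0,0,0,0,0],
    [0,0,0,0,0,0]
  ]
}}

```text
clock: 2.15
tcp_pos: [467.4, 197.5, 214.1]
tcp_rot: [[-0.001, 0.671, -0.741], [-0.0, -0.741, -0.671], [-1.0, -0.001, 0.001]]
force: [-0.3, -1.4, -0.5]
finger_gap: 92.2
```

```bash
python3 - <<'E'
from h import *
plan([470,200,214],-48)
import pickle
im,p=snap('wrist','w1'); pickle.dump(p,open('w1.pkl','wb'))
E
```

```text
t 2.15 tcp [467.4 197.5 214.1] yaw -47.9 turn [0.15 0.06 0.04] rows 1 shift mm [ 0.1 -0.1 -3.6] rows 0.1 gap 92.2 F [-0.3 -1.4 -0.5]
```

View pics/w1.png

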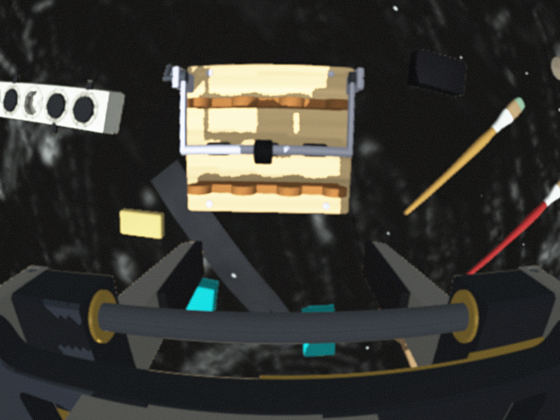

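```bash
python3 - <<'E'
import cv2
im=cv2.imread('pics/w1.png')
cv2.imwrite('pics/w1z.png',cv2.resize(im[50:230,150:370],None,fx=3.6,fy=3.3,interpolation=cv2.INTER_CUBIC))
E
```

```text
(no output)
```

View pics/w1z.png

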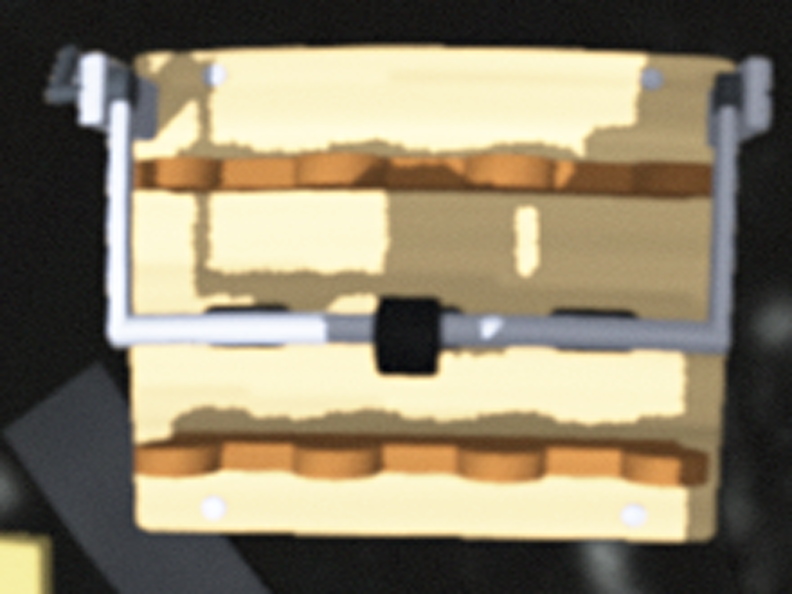

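```bash
python3 - <<'E'
from h import *
import pickle
p=pickle.load(open('w1.pkl','rb'))
Q=lambda u,v,z:onz('wrist',150+u/3.6,50+v/3.3,z,p)
px=[(135,531),(718,542),(131,56),(735,58)]
loc=np.array([(-87.5,98),(-87.5,-98),(87.5,98),(87.5,-98)])
W=np.array([Q(*k,8)[:2] for k in px])
px2=[(338,462),(502,466),(342,170),(506,170)]
def fit(l,w):
    lc,wc=l.mean(0),w.mean(0);H=(l-lc).T@(w-wc);U,S,V=np.linalg.svd(H);R=V.T@U.T
    return R,wc-R@lc
R,t=fit(loc,W);print(t,np.degrees(np.arctan2(R[1,0],R[0,0])),'res',np.round((R.T@(W-t).T).T-loc,1))
inv=lambda X:np.round(R.T@(X[:2]-t),1)
print('knob',inv(Q(408,333,97)),Q(408,333,97))
# comb tooth tops front edges (front top edge x=-60 / far x=35?) 
print('teeth near y=25,-25',inv(Q(338,447,48)),inv(Q(503,451,48)))
print('bar L corner',inv(Q(118,332,62)),inv(Q(722,332,62)))
E
```

```text
[500.34733997 250.64659159] 41.16475411819911 res [[ 0.5  0.7]
 [-0.2 -0.9]
 [-0.3 -0.1]
 [-0.   0.3]]
knob [-8.6  0.1] [493.77743855 245.07621592  97.        ]
teeth near y=25,-25 [-48.1  23.3] [-48.7 -24.8]
bar L corner [-10.   84.7] [ -8.1 -84.6]
```

```bash
cat >> h.py <<'E'
RY=41.2;_c,_s=np.cos(np.radians(RY)),np.sin(np.radians(RY));RT=np.array([500.3,250.6])
def rk(x,y,z): return np.array([RT[0]+_c*x-_s*y,RT[1]+_s*x+_c*y,z])
def irk(X): d=np.array(X[:2])-RT; return np.array([_c*d[0]+_s*d[1],-_s*d[0]+_c*d[1],X[2]])
E
python3 - <<'E'
from h import *
plan(rk(-10,0,82),-48.8)
E
```

```text
t 2.2 tcp [467.6 196.  214.1] yaw -48.0 turn [0.81 0.08 0.  ] rows 1 shift mm [132.1 -19.5 -50.5] rows 3.0 gap 91.9 F [-0.2 -1.3 -0.9]
```

Call:
{"name": "move_arm", "arguments": {
  "deltas": [
    [0,-0.02,-0.03,0.81,0,0],
    [0.03,0,-0.02,0,0,0],
    [0.04,0,0,0,0,0],
    [0.03,0,0,0,0,0],
    [0,0,0,0,0,0]
  ],
  "gripper": 0.5
}}

```text
clock: 2.7
tcp_pos: [489.6, 241.0, 110.7]
tcp_rot: [[-0.007, 0.657, -0.754], [-0.005, -0.754, -0.657], [-1.0, -0.001, 0.009]]
force: [0.5, -0.5, -0.1]
finger_gap: 54.0
```

```bash
python3 - <<'E'
from h import *
plan(rk(-10,0,82),-48.8)
E
```

```text
t 2.7 tcp [489.6 241.  110.7] yaw -49.0 turn [-0.16  0.49  0.08] rows 1 shift mm [28.7 -0.2 -4.3] rows 0.6 gap 54.0 F [ 0.5 -0.5 -0.1]
```

Call:
{"name": "move_arm", "arguments": {
  "deltas": [
    [0.015,0,-0.002,0,0,0],
    [0.015,0,0,0,0,0],
    [0,0,0,0,0,0]
  ]
}}

```text
clock: 3.0
tcp_pos: [493.0, 245.2, 83.5]
tcp_rot: [[-0.002, 0.658, -0.753], [-0.001, -0.753, -0.658], [-1.0, -0.0, 0.002]]
force: [-0.6, -0.2, -0.4]
finger_gap: 45.9
```

```bash
python3 - <<'E'
from h import *
plan(rk(-10,0,82),-48.8)
im,p=snap('wrist','w2')
E
```

```text
t 3.0 tcp [493.  245.2  83.5] yaw -48.8 turn [-0.05  0.11  0.  ] rows 1 shift mm [1.5 0.7 0.9] rows 0.0 gap 45.9 F [-0.6 -0.2 -0.4]
```

View pics/w2.png

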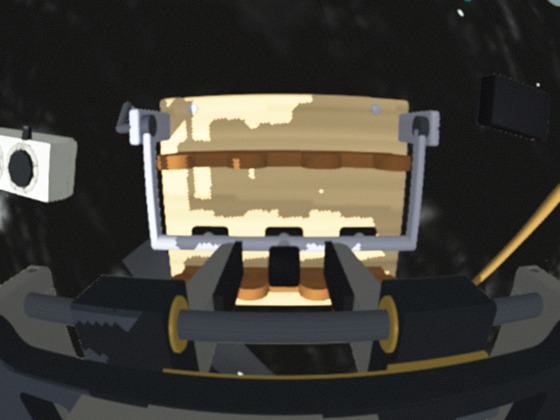

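Knob sits centrally between the fingers (pixel 285,265). Close on it.

Call:
{"name": "move_arm", "arguments": {
  "deltas": [
    [0,0,0,0,0,0],
    [0,0,0,0,0,0],
    [0,0,0,0,0,0],
    [0,0,0,0,0,0],
    [0,0,0,0,0,0]
  ],
  "gripper": 1,
  "newtons": 15
}}

```text
clock: 3.55
tcp_pos: [494.2, 245.7, 85.0]
tcp_rot: [[0.001, 0.658, -0.753], [-0.0, -0.753, -0.658], [-1.0, 0.001, -0.001]]
force: [1.4, -1.6, 2.9]
finger_gap: 16.2
```

```bash
python3 - <<'E'
from h import *
s=read_state();print(s['finger_gap'],s['force'],irk(s['tcp_pos']))
a0=np.degrees(np.arctan2(35,-75));r=np.hypot(75,35);pr=None
for d in range(0,100,8):
    a=np.radians(a0-d);q=np.array([65+r*np.cos(a),62+r*np.sin(a)])
    if pr is not None: print(d,'tool x',round(-(q-pr)[1],1),'tool z',round(-(q-pr)[0],1))
    pr=q
E
```

```text
16.200765749330532 [ 1.40517615 -1.63002717  2.94892664] [-7.84127836  0.35551608 84.98012651]
8 tool x -10.1 tool z -5.6
16 tool x -9.2 tool z -7.0
24 tool x -8.2 tool z -8.2
32 tool x -6.9 tool z -9.2
40 tool x -5.6 tool z -10.1
48 tool x -4.1 tool z -10.8
56 tool x -2.6 tool z -11.3
64 tool x -1.0 tool z -11.5
72 tool x 0.6 tool z -11.5
80 tool x 2.2 tool z -11.3
88 tool x 3.8 tool z -10.9
96 tool x 5.2 tool z -10.3
```

Call:
{"name": "move_arm", "arguments": {
  "deltas": [
    [-0.0101,0,-0.0056,0,0,0],
    [-0.0092,0,-0.007,0,0,0],
    [-0.0082,0,-0.0082,0,0,0],
    [-0.0069,0,-0.0092,0,0,0],
    [-0.0056,0,-0.0101,0,0,0]
  ]
}}

```text
clock: 4.05
tcp_pos: [521.9, 269.6, 124.1]
tcp_rot: [[-0.006, 0.658, -0.753], [-0.007, -0.753, -0.658], [-1.0, 0.001, 0.009]]
force: [-2.6, -7.1, -5.0]
finger_gap: 16.4
```

Call:
{"name": "move_arm", "arguments": {
  "deltas": [
    [-0.0041,0,-0.0108,0,0,0],
    [-0.0026,0,-0.0113,0,0,0],
    [-0.001,0,-0.0115,0,0,0],
    [0.0006,0,-0.0115,0,0,0],
    [0.0022,0,-0.0113,0,0,0]
  ]
}}

```text
clock: 4.55
tcp_pos: [568.1, 310.3, 131.4]
tcp_rot: [[0.003, 0.658, -0.753], [0.001, -0.753, -0.658], [-1.0, 0.001, -0.003]]
force: [1.6, -2.1, -0.9]
finger_gap: 17.4
```

Call:
{"name": "move_arm", "arguments": {
  "deltas": [
    [0.0038,0,-0.0109,0,0,0],
    [0.004,0,-0.008,0,0,0],
    [0,0,0,0,0,0],
    [0,0,0,0,0,0]
  ]
}}

```text
clock: 4.95
tcp_pos: [584.1, 323.4, 122.9]
tcp_rot: [[0.006, 0.658, -0.753], [0.003, -0.753, -0.658], [-1.0, 0.002, -0.007]]
force: [7.5, -1.7, 0.8]
finger_gap: 15.9
```

```bash
python3 - <<'E'
from h import *
s=read_state();print(s['finger_gap'],s['force'],irk(s['tcp_pos']))
im,p=snap('scene','s2',(150,200,290,340),4)
E
```

```text
15.85654882320861 [ 7.54972765 -1.74826137  0.81837568] [110.96160215  -0.40915322 122.94370176]
```

View pics/s2.png

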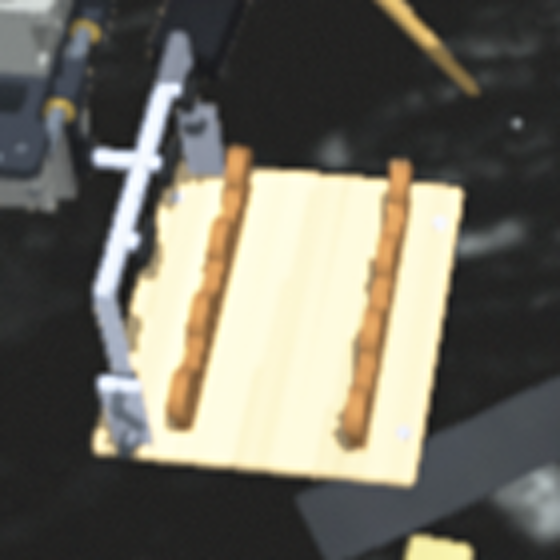

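Call:
{"name": "move_arm", "arguments": {
  "deltas": [
    [0,0,0,0,0,0],
    [0,0,0,0,0,0],
    [-0.03,0,0,0,0,0],
    [-0.04,0,0,0,0,0],
    [-0.04,0,0,0,0,0]
  ],
  "gripper": 0.5
}}

```text
clock: 5.5
tcp_pos: [578.8, 323.2, 232.3]
tcp_rot: [[-0.003, 0.66, -0.751], [0.0, -0.751, -0.66], [-1.0, -0.002, 0.002]]
force: [1.0, 0.1, 0.3]
finger_gap: 45.6
```

```bash
python3 - <<'E'
from h import *
im,p=snap('scene','s3',(120,120,320,340),2.7)
snap('top','t4')
# brush_c grasp at +2 from origin along heading
P=lambda u,v,z,s=3,o=(150,90):onz('top',o[0]+u/s,o[1]+v/s,z)
plan([670,51.5,100],90-5.5)
E
```

```text
t 5.6 tcp [581.7 325.6 238.1] yaw -48.7 turn [46.78 -0.55  0.21] rows 6 shift mm [ 138.1  264.4 -114.1] rows 6.7 gap 45.7 F [-0.1  0.4  0.2]
```

View pics/s3.png

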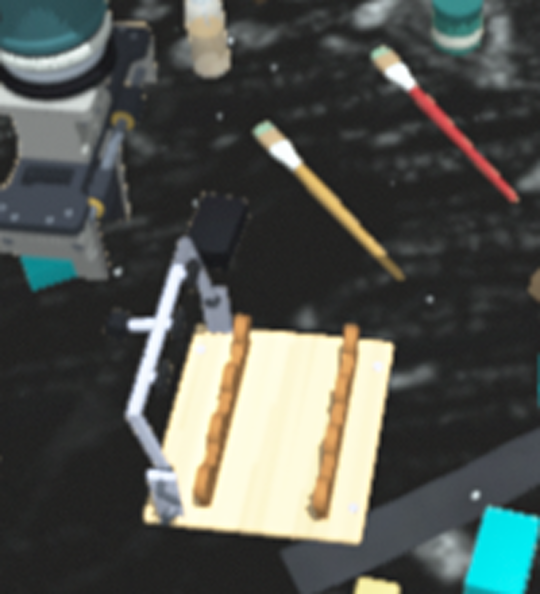

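View pics/t4.png

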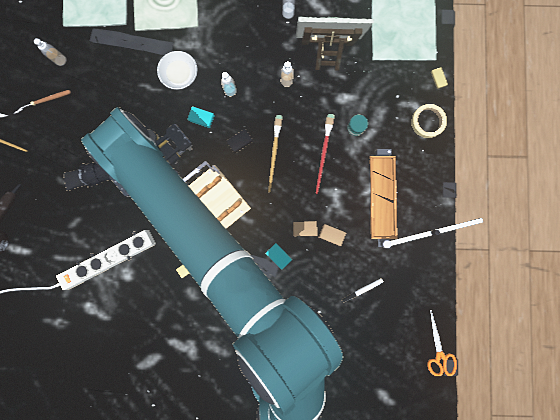

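Call:
{"name": "move_arm", "arguments": {
  "deltas": [
    [0,0,0,7.8,0,0],
    [0,0,0,7.8,0,0],
    [0,0,0,7.8,0,0],
    [0,0,0,7.8,0,0],
    [0,0,0,7.8,0,0]
  ]
}}

```text
clock: 6.1
tcp_pos: [579.1, 323.0, 230.8]
tcp_rot: [[-0.002, 0.034, -0.999], [0.0, -0.999, -0.034], [-1.0, -0.0, 0.002]]
force: [-0.2, 0.3, 0.8]
finger_gap: 45.8
```

Call:
{"name": "move_arm", "arguments": {
  "deltas": [
    [0,0,0,7.8,0,0],
    [0,0.044,-0.019,0,0,0],
    [0,0.044,-0.019,0,0,0],
    [0,0.044,-0.019,0,0,0],
    [0.02,0.044,-0.019,0,0,0]
  ]
}}

```text
clock: 6.6
tcp_pos: [639.5, 141.1, 214.2]
tcp_rot: [[0.004, -0.096, -0.995], [0.002, -0.995, 0.096], [-1.0, -0.002, -0.004]]
force: [1.0, 0.5, 0.6]
finger_gap: 45.9
```

Call:
{"name": "move_arm", "arguments": {
  "deltas": [
    [0.03,0.044,-0.019,0,0,0],
    [0.03,0.044,-0.019,0,0,0],
    [0,0,0,0,0,0]
  ]
}}

```text
clock: 6.9
tcp_pos: [662.4, 51.8, 153.8]
tcp_rot: [[-0.008, -0.107, -0.994], [-0.005, -0.994, 0.107], [-1.0, 0.006, 0.008]]
force: [0.0, -0.2, -0.4]
finger_gap: 46.1
```

```bash
python3 - <<'E'
from h import *
plan([675,51,80],90-5.5)
im,p=snap('wrist','w3');import pickle;pickle.dump(p,open('w3.pkl','wb'))
E
```

```text
t 6.9 tcp [662.4  51.8 153.8] yaw -96.2 turn [-0.66  0.44 -0.32] rows 1 shift mm [ 73.8  -0.4 -12.6] rows 1.6 gap 46.1 F [ 0.  -0.2 -0.4]
```

View pics/w3.png

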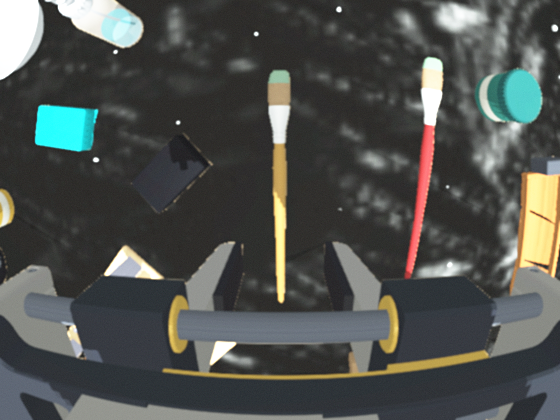

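```bash
python3 - <<'E'
from h import *
import pickle
p=pickle.load(open('w3.pkl','rb'))
for l in ([(279,69),(279,142),(281,220),(281,301)],[(432,57),(428,126),(409,277)]):
    print([np.round(onz('wrist',u,v,6,p)[:2],1) for u,v in l])
E
```

```text
[array([791.1,  40.3]), array([719.7,  48.1]), array([641.6,  54.6]), array([548. ,  64.9])]
[array([ 798.1, -119.5]), array([ 724.8, -106.9]), array([557.8, -83.3])]
```

Call:
{"name": "move_arm", "arguments": {
  "deltas": [
    [0.03,0,-0.012,-0.4,0,0],
    [0.04,0,0,0,0,0],
    [0.04,0,0,0,0,0],
    [0.02,0,0,0,0,0],
    [0,0,0,0,0,0]
  ]
}}

```text
clock: 7.45
tcp_pos: [672.8, 61.8, 25.8]
tcp_rot: [[-0.007, -0.088, -0.996], [0.001, -0.996, 0.088], [-1.0, -0.0, 0.007]]
force: [-0.0, 0.1, -0.2]
finger_gap: 45.8
```

```bash
python3 - <<'E'
from h import *
plan([675,52,4],90-5.8)
E
```

```text
t 7.45 tcp [672.8  61.8  25.8] yaw -95.1 turn [0.75 0.4  0.02] rows 1 shift mm [21.8  9.5 -3.2] rows 0.5 gap 45.8 F [-0.   0.1 -0.2]
```

Call:
{"name": "move_arm", "arguments": {
  "deltas": [
    [0,0.0095,-0.003,0.7,0,0],
    [0.012,0,0,0,0,0],
    [0,0,0,0,0,0]
  ]
}}

```text
clock: 7.75
tcp_pos: [678.1, 49.0, 17.4]
tcp_rot: [[0.0, -0.104, -0.995], [-0.0, -0.995, 0.104], [-1.0, 0.0, -0.0]]
force: [-0.4, 0.1, 0.4]
finger_gap: 46.1
```

```bash
python3 - <<'E'
from h import *
plan([675,52,4],90-5.8)
E
```

```text
t 7.75 tcp [678.1  49.   17.4] yaw -96.0 turn [-0.16 -0.01 -0.02] rows 1 shift mm [13.4 -2.6  3.4] rows 0.3 gap 46.1 F [-0.4  0.1  0.4]
```

Call:
{"name": "move_arm", "arguments": {
  "deltas": [
    [0.007,-0.002,0.002,0,0,0],
    [0.005,0,0,0,0,0],
    [0,0,0,0,0,0],
    [0,0,0,0,0,0]
  ]
}}

```text
clock: 8.15
tcp_pos: [676.2, 52.0, 5.2]
tcp_rot: [[-0.0, -0.103, -0.995], [0.0, -0.995, 0.103], [-1.0, -0.0, 0.0]]
force: [1.1, 0.6, -0.6]
finger_gap: 45.8
```

```bash
python3 - <<'E'
from h import *
plan([675,52,4],90-5.8)
E
```

```text
t 8.15 tcp [676.2  52.    5.2] yaw -95.9 turn [-0.09  0.01  0.  ] rows 1 shift mm [1.2 0.1 1.2] rows 0.0 gap 45.8 F [ 1.1  0.6 -0.6]
```

Call:
{"name": "move_arm", "arguments": {
  "deltas": [
    [0.001,0,0,0,0,0],
    [0,0,0,0,0,0],
    [0,0,0,0,0,0],
    [0,0,0,0,0,0],
    [0,0,0,0,0,0]
  ],
  "gripper": 1,
  "newtons": 25
}}

```text
clock: 8.65
tcp_pos: [676.4, 51.8, 4.5]
tcp_rot: [[0.0, -0.103, -0.995], [-0.0, -0.995, 0.103], [-1.0, 0.0, -0.0]]
force: [-0.3, 0.0, 0.2]
finger_gap: 10.4
```

Call:
{"name": "move_arm", "arguments": {
  "deltas": [
    [-0.02,0,0,0,0,0],
    [-0.03,0,0,0,0,0],
    [-0.02,0,0,0,0,0],
    [0,0,0,0,0,0],
    [0,0,0,0,0,0]
  ]
}}

```text
clock: 9.15
tcp_pos: [676.1, 51.7, 74.2]
tcp_rot: [[0.0, -0.103, -0.995], [-0.0, -0.995, 0.103], [-1.0, 0.0, -0.0]]
force: [1.0, -0.5, -1.6]
finger_gap: 10.7
```

```bash
python3 - <<'E'
from h import *
plan(rk(-120,-50,80),-48.8)
im,p=snap('wrist','w4');import pickle;pickle.dump(p,open('w4.pkl','wb'))
snap('scene','s4',(120,80,400,340),2)
E
```

```text
t 9.15 tcp [676.1  51.7  74.2] yaw -95.9 turn [-4.711e+01  0.000e+00 -1.000e-02] rows 6 shift mm [  -5.8 -215.5  121.2] rows 5.2 gap 10.7 F [ 1.  -0.5 -1.6]
```

View pics/w4.png

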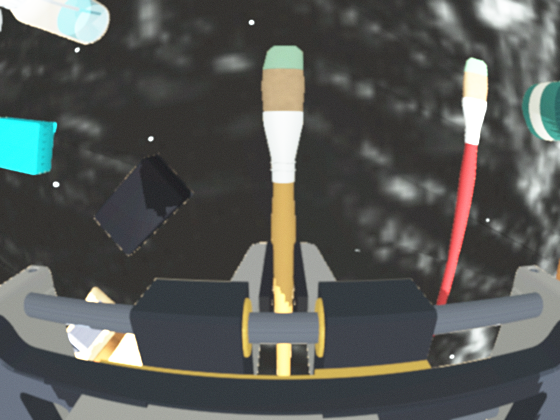

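View pics/s4.png

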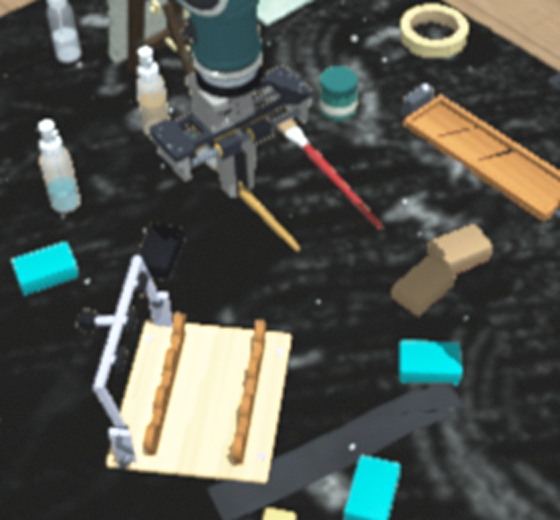

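Call:
{"name": "move_arm", "arguments": {
  "deltas": [
    [-0.002,0,0,-7.85,0,0],
    [-0.002,0,0,-7.85,0,0],
    [-0.002,0,0,-7.85,0,0],
    [-0.002,0,0,-7.85,0,0],
    [-0.003,0,0,-7.85,0,0]
  ]
}}

```text
clock: 9.75
tcp_pos: [675.2, 51.7, 83.4]
tcp_rot: [[-0.003, 0.554, -0.832], [-0.0, -0.832, -0.554], [-1.0, -0.002, 0.003]]
force: [-0.6, -0.8, -0.7]
finger_gap: 10.8
```

Call:
{"name": "move_arm", "arguments": {
  "deltas": [
    [0,0,0,-7.85,0,0],
    [0,0,0.03,0,0,0],
    [0,0,0.03,0,0,0],
    [0,0,0.03,0,0,0],
    [0,0,0.031,0,0,0]
  ]
}}

```text
clock: 10.25
tcp_pos: [583.4, -28.4, 83.8]
tcp_rot: [[-0.003, 0.659, -0.752], [0.0, -0.752, -0.659], [-1.0, -0.002, 0.002]]
force: [0.2, 0.5, 0.6]
finger_gap: 10.7
```

Call:
{"name": "move_arm", "arguments": {
  "deltas": [
    [0,-0.043,0,0,0,0],
    [0,-0.043,0,0,0,0],
    [0,-0.043,0,0,0,0],
    [0,-0.043,0,0,0,0],
    [0,-0.043,0,0,0,0]
  ]
}}

```text
clock: 10.75
tcp_pos: [441.6, 134.7, 84.4]
tcp_rot: [[-0.002, 0.658, -0.753], [-0.0, -0.753, -0.658], [-1.0, -0.001, 0.002]]
force: [1.0, 0.5, -0.1]
finger_gap: 10.3
```

Call:
{"name": "move_arm", "arguments": {
  "deltas": [
    [0,0,0,0,0,0],
    [0,0,0,0,0,0]
  ]
}}

```text
clock: 10.95
tcp_pos: [442.9, 134.2, 84.7]
tcp_rot: [[-0.001, 0.66, -0.751], [-0.0, -0.751, -0.66], [-1.0, -0.001, 0.001]]
force: [0.2, -0.9, 0.1]
finger_gap: 10.5
```

```bash
python3 - <<'E'
from h import *
plan(rk(8,-50,80),-48.8)
im,p=snap('wrist','w5');import pickle;pickle.dump(p,open('w5.pkl','wb'))
E
```

```text
t 10.95 tcp [442.9 134.2  84.7] yaw -48.7 turn [0.12 0.07 0.03] rows 1 shift mm [   4.7    0.3 -127.9] rows 2.7 gap 10.5 F [ 0.2 -0.9  0.1]
```

View pics/w5.png

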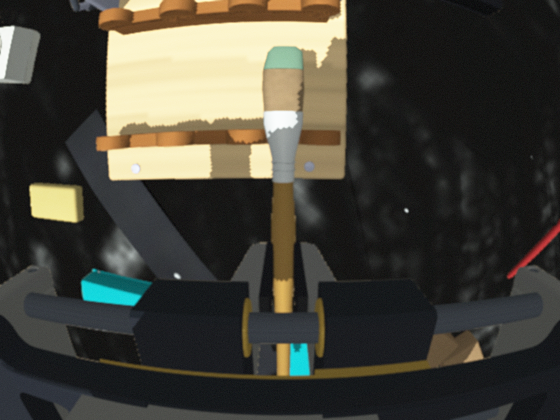

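Call:
{"name": "move_arm", "arguments": {
  "deltas": [
    [0,0,-0.032,0,0,0],
    [0,0,-0.032,0,0,0],
    [0,0,-0.032,0,0,0],
    [0,0,-0.032,0,0,0],
    [0,0,0,0,0,0]
  ]
}}

```text
clock: 11.5
tcp_pos: [543.6, 219.6, 84.8]
tcp_rot: [[0.002, 0.657, -0.754], [0.003, -0.754, -0.657], [-1.0, -0.001, -0.003]]
force: [-0.2, 0.1, -0.3]
finger_gap: 10.4
```

```bash
python3 - <<'E'
from h import *
p=camera_params('wrist')
print(irk(onz('wrist',283,182,88,p)),irk(read_state()['tcp_pos']))
im,p=snap('wrist','w6')
plan(rk(8,-50,39),-48.8)
E
```

```text
[ 54.85274978 -51.77799199  88.        ] [ 12.21012307 -51.84790064  84.80617696]
t 11.55 tcp [541.6 217.9  84.4] yaw -48.9 turn [-0.11  0.    0.04] rows 1 shift mm [45.4 -1.8  1.6] rows 0.9 gap 10.5 F [-0.2 -0.  -0.1]
```

View pics/w6.png

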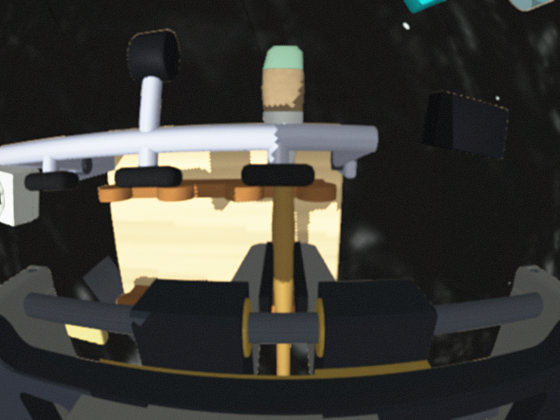

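Call:
{"name": "move_arm", "arguments": {
  "deltas": [
    [0.015,-0.001,0,0,0,0],
    [0.015,-0.001,0,0,0,0],
    [0.01,0,0,0,0,0],
    [0.004,0,0,0,0,0],
    [0,0,0,0,0,0]
  ]
}}

```text
clock: 12.05
tcp_pos: [537.9, 219.2, 40.3]
tcp_rot: [[-0.002, 0.659, -0.753], [-0.001, -0.753, -0.659], [-1.0, -0.001, 0.002]]
force: [-0.1, -0.1, 0.9]
finger_gap: 10.8
```

```bash
python3 - <<'E'
from h import *
plan(rk(8,-50,38.5),-48.8)
print(irk(read_state()['tcp_pos']))
E
```

```text
t 12.05 tcp [537.9 219.2  40.3] yaw -48.8 turn [-0.01  0.1   0.03] rows 1 shift mm [ 1.8  1.6 -0.4] rows 0.1 gap 10.8 F [-0.1 -0.1  0.9]
[  7.64021093 -48.37326153  40.34358959]
```

Now lower the last bit and open slightly.

Call:
{"name": "move_arm", "arguments": {
  "deltas": [
    [0.001,0.001,0,0,0,0],
    [0.001,0,0,0,0,0],
    [0,0,0,0,0,0]
  ]
}}

```text
clock: 12.35
tcp_pos: [539.6, 219.0, 39.7]
tcp_rot: [[0.001, 0.659, -0.753], [0.0, -0.753, -0.659], [-1.0, 0.0, -0.001]]
force: [1.3, 0.3, -1.0]
finger_gap: 10.7
```

Call:
{"name": "move_arm", "arguments": {
  "deltas": [
    [0,0,0,0,0,0],
    [0,0,0,0,0,0],
    [0,0,0,0,0,0],
    [0,0,0,0,0,0],
    [0,0,0,0,0,0]
  ],
  "gripper": 0.72
}}

```text
clock: 12.85
tcp_pos: [539.3, 219.0, 39.4]
tcp_rot: [[0.0, 0.659, -0.753], [0.0, -0.753, -0.659], [-1.0, 0.0, -0.0]]
force: [-0.1, -0.1, -0.2]
finger_gap: 25.8
```

Call:
{"name": "move_arm", "arguments": {
  "deltas": [
    [-0.02,0,0,0,0,0],
    [-0.03,0,0,0,0,0],
    [-0.04,0,0.02,0,0,0],
    [-0.04,0,0.04,0,0,0],
    [0,0,0.04,0,0,0]
  ]
}}

```text
clock: 13.35
tcp_pos: [469.7, 157.6, 168.8]
tcp_rot: [[0.008, 0.659, -0.752], [0.003, -0.752, -0.659], [-1.0, 0.003, -0.008]]
force: [0.4, -0.5, -1.0]
finger_gap: 25.8
```

```bash
python3 - <<'E'
from h import *
print(read_state()['finger_gap'])
im,p=snap('wrist','w7');import pickle;pickle.dump(p,open('w7.pkl','wb'))
snap('top','t7')
plan([676,-103,120],-100)
E
```

```text
25.84089737966199
t 13.45 tcp [464.6 152.7 165.1] yaw -48.9 turn [51.07  0.12 -0.22] rows 7 shift mm [  45.1  215.1 -252.6] rows 7.0 gap 25.6 F [0.1 0.5 0.2]
```

View pics/w7.png

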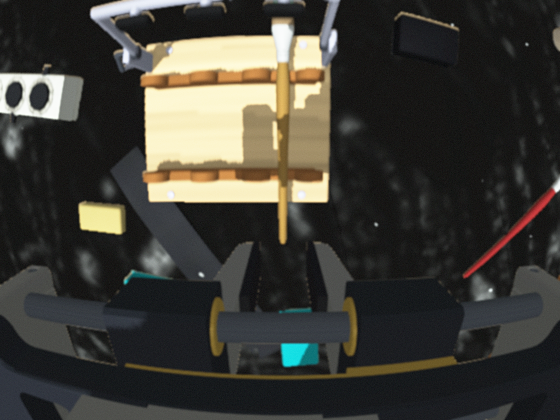

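View pics/t7.png

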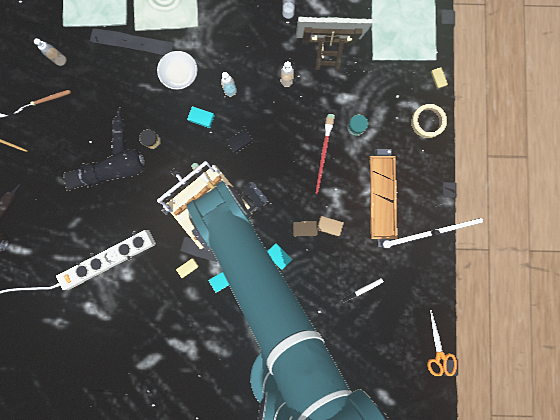

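Call:
{"name": "move_arm", "arguments": {
  "deltas": [
    [0,0,0,8.4,0,0],
    [0,0,0,8.4,0,0],
    [0,0,0,8.4,0,0],
    [0,0,0,8.4,0,0],
    [0,0,0,8.4,0,0]
  ],
  "gripper": 0.5
}}

```text
clock: 13.95
tcp_pos: [467.8, 156.6, 164.5]
tcp_rot: [[-0.0, -0.02, -1.0], [0.0, -1.0, 0.02], [-1.0, -0.0, 0.0]]
force: [-0.3, 0.1, 0.9]
finger_gap: 46.1
```

Call:
{"name": "move_arm", "arguments": {
  "deltas": [
    [0,0,0,8.4,0,0],
    [0,0.043,-0.047,0,0,0],
    [0,0.043,-0.047,0,0,0],
    [0,0.043,-0.047,0,0,0],
    [0,0.043,-0.047,0,0,0]
  ]
}}

```text
clock: 14.45
tcp_pos: [593.0, -1.9, 164.5]
tcp_rot: [[0.0, -0.159, -0.987], [-0.0, -0.987, 0.159], [-1.0, 0.0, -0.0]]
force: [0.8, 1.2, -0.2]
finger_gap: 46.1
```

Call:
{"name": "move_arm", "arguments": {
  "deltas": [
    [0,0.043,-0.047,0,0,0],
    [0,0,0,0,0,0],
    [0,0,0,0,0,0],
    [0,0,0,0,0,0]
  ]
}}

```text
clock: 14.85
tcp_pos: [622.1, -38.2, 164.2]
tcp_rot: [[-0.001, -0.158, -0.987], [0.001, -0.987, 0.158], [-1.0, -0.001, 0.001]]
force: [-0.1, 0.7, 0.7]
finger_gap: 46.2
```

```bash
python3 - <<'E'
from h import *
plan([676,-102,60],-99.3)
im,p=snap('wrist','w8');import pickle;pickle.dump(p,open('w8.pkl','wb'))
E
```

```text
t 14.85 tcp [622.1 -38.2 164.2] yaw -99.1 turn [0.2  0.07 0.04] rows 1 shift mm [104.2  54.3 -63.5] rows 2.8 gap 46.2 F [-0.1  0.7  0.7]
```

View pics/w8.png

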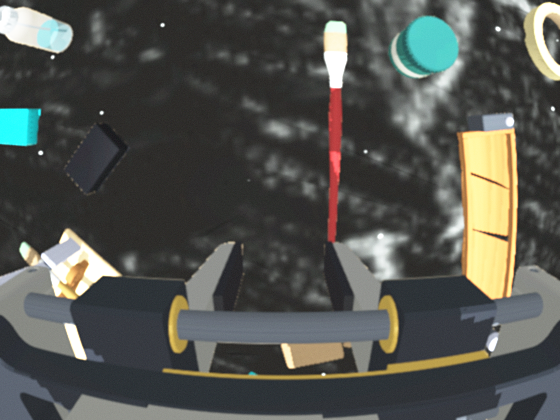

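```bash
python3 - <<'E'
from h import *
import pickle
p=pickle.load(open('w8.pkl','rb'))
q=[onz('wrist',u,v,6,p)[:2] for u,v in [(336,22),(336,88),(335,150),(332,239)]];print(np.round(q,1))
d=q[0]-q[3];print(np.degrees(np.arctan2(d[1],d[0])),np.linalg.norm(d))
d=q[1]-q[3];h=np.degrees(np.arctan2(d[1],d[0]));u=d/np.linalg.norm(d);g=q[1]-u*50;print(h,g)
plan([g[0],g[1],30],h-90)
E
```

```text
[[ 796.1 -121. ]
 [ 726.  -109. ]
 [ 663.5  -98.6]
 [ 570.1  -83.6]]
-9.383691750913835 229.13841567752644
-9.226075553035445 [ 676.59835223 -100.93918121]
t 14.9 tcp [622.  -37.9 164.5] yaw -99.1 turn [0.17 0.05 0.04] rows 1 shift mm [134.5  53.5 -64. ] rows 3.3 gap 45.7 F [-0.5 -0.3  0.4]
```

Call:
{"name": "move_arm", "arguments": {
  "deltas": [
    [0.02,0.027,-0.032,0,0,0],
    [0.03,0.0265,-0.032,0,0,0],
    [0.045,0,0,0,0,0],
    [0.038,0,0,0,0,0],
    [0,0,0,0,0,0]
  ]
}}

```text
clock: 15.4
tcp_pos: [671.7, -100.1, 26.7]
tcp_rot: [[-0.011, -0.158, -0.987], [0.002, -0.987, 0.158], [-1.0, -0.0, 0.011]]
force: [-0.4, 0.1, -0.6]
finger_gap: 46.1
```

Call:
{"name": "move_arm", "arguments": {
  "deltas": [
    [0,0,0,0,0,0],
    [0,0,0,0,0,0]
  ]
}}

```text
clock: 15.6
tcp_pos: [678.5, -101.2, 35.4]
tcp_rot: [[0.004, -0.159, -0.987], [-0.0, -0.987, 0.159], [-1.0, -0.001, -0.004]]
force: [-0.6, -0.6, -0.3]
finger_gap: 46.1
```

```bash
python3 - <<'E'
from h import *
plan([676.6,-101,4.5],-99.2)
E
```

```text
t 15.6 tcp [ 678.5 -101.2   35.4] yaw -99.1 turn [ 0.07 -0.25  0.03] rows 1 shift mm [30.9  0.1  1.9] rows 0.6 gap 46.1 F [-0.6 -0.6 -0.3]
```

Call:
{"name": "move_arm", "arguments": {
  "deltas": [
    [0.015,0,0,0,0,0],
    [0.01,0,0,0,0,0],
    [0,0,0,0,0,0],
    [0,0,0,0,0,0]
  ]
}}

```text
clock: 16.0
tcp_pos: [676.3, -102.2, 7.1]
tcp_rot: [[-0.001, -0.16, -0.987], [0.0, -0.987, 0.16], [-1.0, 0.0, 0.001]]
force: [-0.3, -0.7, 0.1]
finger_gap: 45.9
```

```bash
python3 - <<'E'
from h import *
plan([676.6,-101,4.5],-99.2)
E
```

```text
t 16.0 tcp [ 676.3 -102.2    7.1] yaw -99.2 turn [-0.01  0.04 -0.  ] rows 1 shift mm [ 2.6 -1.2 -0.1] rows 0.1 gap 45.9 F [-0.3 -0.7  0.1]
```

Call:
{"name": "move_arm", "arguments": {
  "deltas": [
    [0.0026,-0.001,0,0,0,0],
    [0,0,0,0,0,0]
  ]
}}

```text
clock: 16.2
tcp_pos: [676.8, -101.0, 4.8]
tcp_rot: [[-0.0, -0.16, -0.987], [0.0, -0.987, 0.16], [-1.0, -0.0, 0.0]]
force: [-0.8, -0.0, 0.3]
finger_gap: 46.1
```

Call:
{"name": "move_arm", "arguments": {
  "deltas": [
    [0,0,0,0,0,0],
    [0,0,0,0,0,0],
    [0,0,0,0,0,0],
    [0,0,0,0,0,0],
    [0,0,0,0,0,0]
  ],
  "gripper": 1,
  "newtons": 25
}}

```text
clock: 16.7
tcp_pos: [676.8, -101.2, 4.9]
tcp_rot: [[0.0, -0.16, -0.987], [-0.0, -0.987, 0.16], [-1.0, 0.0, -0.0]]
force: [0.4, 1.0, -0.1]
finger_gap: 10.5
```

Call:
{"name": "move_arm", "arguments": {
  "deltas": [
    [-0.02,0,0,0,0,0],
    [-0.03,0,0,0,0,0],
    [-0.03,0,0,0,0,0],
    [0,0,0,0,0,0],
    [0,0,0,0,0,0]
  ]
}}

```text
clock: 17.2
tcp_pos: [677.0, -101.4, 85.5]
tcp_rot: [[0.001, -0.16, -0.987], [-0.0, -0.987, 0.16], [-1.0, 0.0, -0.001]]
force: [-0.4, 0.2, -0.1]
finger_gap: 10.6
```

```bash
python3 - <<'E'
from h import *
plan(rk(-125,50,85),-48.8);print(irk(read_state()['tcp_pos']))
im,p=snap('wrist','w9')
E
```

```text
t 17.2 tcp [ 677.  -101.4   85.5] yaw -99.2 turn [-5.041e+01 -6.000e-02 -4.000e-02] rows 6 shift mm [   0.5 -431.2   26.1] rows 9.0 gap 10.6 F [-0.4  0.2 -0.1]
[ -98.87801253 -381.21861548   85.51354094]
```

View pics/w9.png

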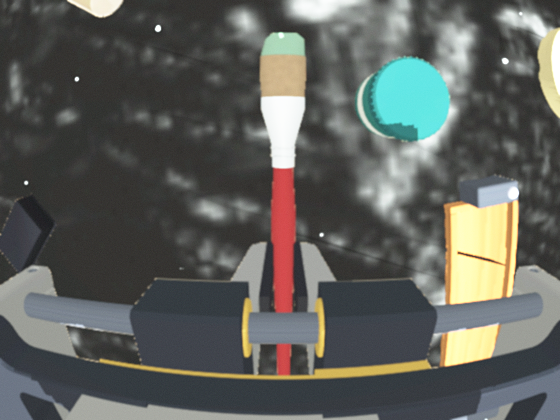

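Call:
{"name": "move_arm", "arguments": {
  "deltas": [
    [0,0,0,-8.4,0,0],
    [0,0,0,-8.4,0,0],
    [0,0,0,-8.4,0,0],
    [0,0,0,-8.4,0,0],
    [0,0,0,-8.4,0,0]
  ]
}}

```text
clock: 17.75
tcp_pos: [675.5, -101.1, 82.8]
tcp_rot: [[-0.003, 0.547, -0.837], [0.001, -0.837, -0.547], [-1.0, -0.002, 0.002]]
force: [-0.5, -0.3, -0.5]
finger_gap: 10.8
```

Call:
{"name": "move_arm", "arguments": {
  "deltas": [
    [0,0,0.01,-8.4,0,0],
    [0,-0.045,0,0,0,0],
    [0,-0.045,0,0,0,0],
    [0,-0.045,0,0,0,0],
    [0,-0.045,0,0,0,0]
  ]
}}

```text
clock: 18.25
tcp_pos: [547.3, 29.7, 83.3]
tcp_rot: [[-0.003, 0.658, -0.753], [0.0, -0.753, -0.658], [-1.0, -0.002, 0.002]]
force: [-0.0, 1.1, 0.5]
finger_gap: 11.0
```

Call:
{"name": "move_arm", "arguments": {
  "deltas": [
    [0,-0.045,0,0,0,0],
    [0,-0.045,0,0,0,0],
    [0,-0.045,0,0,0,0],
    [0,-0.045,0,0,0,0],
    [0,-0.045,0,0,0,0]
  ]
}}

```text
clock: 18.75
tcp_pos: [399.4, 198.7, 83.8]
tcp_rot: [[-0.002, 0.658, -0.753], [-0.001, -0.753, -0.658], [-1.0, -0.001, 0.002]]
force: [0.5, 0.8, -0.8]
finger_gap: 10.7
```

Call:
{"name": "move_arm", "arguments": {
  "deltas": [
    [0,-0.026,0,0,0,0],
    [0,0,0,0,0,0],
    [0,0,0,0,0,0]
  ]
}}

```text
clock: 19.05
tcp_pos: [383.8, 217.4, 84.1]
tcp_rot: [[-0.002, 0.66, -0.752], [-0.001, -0.752, -0.66], [-1.0, -0.0, 0.002]]
force: [-0.1, -0.6, -0.6]
finger_gap: 10.6
```

```bash
python3 - <<'E'
from h import *
plan(rk(10,50,80),-48.8);print(irk(read_state()['tcp_pos']))
im,p=snap('wrist','w10')
E
```

```text
t 19.05 tcp [383.8 217.4  84.1] yaw -48.7 turn [0.07 0.1  0.02] rows 1 shift mm [   4.1    1.8 -119.5] rows 2.5 gap 10.6 F [-0.1 -0.6 -0.6]
[-109.49455388   51.77245474   84.08972688]
```

View pics/w10.png

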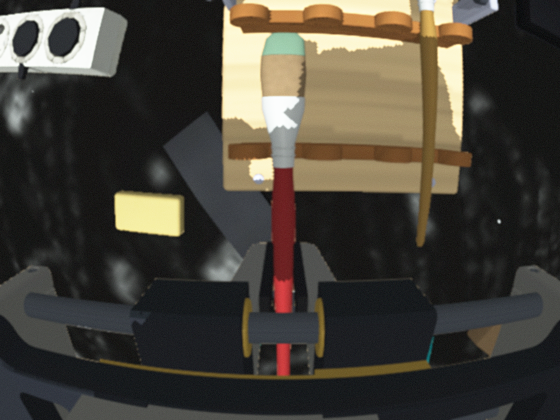

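Call:
{"name": "move_arm", "arguments": {
  "deltas": [
    [0,0.001,-0.03,0,0,0],
    [0,0.001,-0.03,0,0,0],
    [0,0,-0.03,0,0,0],
    [0,0,-0.03,0,0,0],
    [0,0,0,0,0,0]
  ]
}}

```text
clock: 19.6
tcp_pos: [479.7, 296.0, 84.3]
tcp_rot: [[0.001, 0.656, -0.755], [0.002, -0.755, -0.656], [-1.0, -0.001, -0.002]]
force: [-0.2, 0.6, -1.3]
finger_gap: 11.1
```

Call:
{"name": "move_arm", "arguments": {
  "deltas": [
    [0,0,0,0,0,0],
    [0,0,0,0,0,0]
  ]
}}

```text
clock: 19.8
tcp_pos: [475.6, 293.4, 84.1]
tcp_rot: [[-0.002, 0.657, -0.753], [-0.002, -0.753, -0.657], [-1.0, 0.0, 0.002]]
force: [-0.6, 0.7, -0.2]
finger_gap: 10.5
```

```bash
python3 - <<'E'
from h import *
plan(rk(10,50,40),-48.8);print(irk(read_state()['tcp_pos']))
im,p=snap('wrist','w11')
E
```

```text
t 19.8 tcp [475.6 293.4  84.1] yaw -48.9 turn [-0.09  0.13 -0.01] rows 1 shift mm [44.1 -1.5 -0.4] rows 0.9 gap 10.5 F [-0.6  0.7 -0.2]
[ 9.57564744 48.48319727 84.1413962 ]
```

View pics/w11.png

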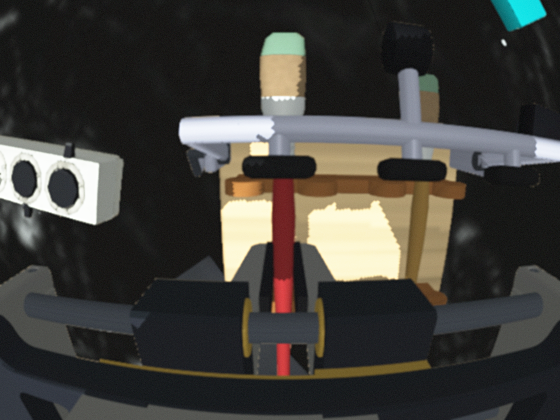

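Call:
{"name": "move_arm", "arguments": {
  "deltas": [
    [0.015,-0.001,0,0,0,0],
    [0.015,0,0,0,0,0],
    [0.01,0,0,0,0,0],
    [0.004,0,0,0,0,0],
    [0,0,0,0,0,0]
  ]
}}

```text
clock: 20.35
tcp_pos: [474.8, 295.8, 39.9]
tcp_rot: [[-0.001, 0.659, -0.752], [-0.001, -0.752, -0.659], [-1.0, -0.0, 0.002]]
force: [-0.6, 0.2, 1.1]
finger_gap: 10.9
```

Call:
{"name": "move_arm", "arguments": {
  "deltas": [
    [0,0,0,0,0,0],
    [0,0,0,0,0,0]
  ]
}}

```text
clock: 20.55
tcp_pos: [475.7, 296.3, 41.2]
tcp_rot: [[0.001, 0.659, -0.752], [0.0, -0.752, -0.659], [-1.0, 0.0, -0.001]]
force: [0.0, 0.1, -0.8]
finger_gap: 10.7
```

```bash
python3 - <<'E'
from h import *
plan(rk(10,50,39),-48.8);print(irk(read_state()['tcp_pos']))
E
```

```text
t 20.55 tcp [475.7 296.3  41.2] yaw -48.8 turn [ 0.   -0.05 -0.  ] rows 1 shift mm [2.2 0.6 1.6] rows 0.1 gap 10.7 F [ 0.   0.1 -0.8]
[11.58190756 50.6200732  41.20944216]
```

Call:
{"name": "move_arm", "arguments": {
  "deltas": [
    [0.0015,0,0.001,0,0,0],
    [0,0,0,0,0,0]
  ]
}}

```text
clock: 20.75
tcp_pos: [474.6, 295.2, 39.4]
tcp_rot: [[0.0, 0.659, -0.753], [-0.0, -0.753, -0.659], [-1.0, 0.0, 0.0]]
force: [0.1, -0.5, -1.2]
finger_gap: 10.8
```

Call:
{"name": "move_arm", "arguments": {
  "deltas": [
    [0,0,0,0,0,0],
    [0,0,0,0,0,0],
    [0,0,0,0,0,0],
    [0,0,0,0,0,0],
    [0,0,0,0,0,0]
  ],
  "gripper": 0.72
}}

```text
clock: 21.25
tcp_pos: [474.7, 295.3, 39.4]
tcp_rot: [[0.0, 0.659, -0.753], [-0.0, -0.753, -0.659], [-1.0, 0.0, -0.0]]
force: [-0.1, 0.3, -0.8]
finger_gap: 26.0
```

Call:
{"name": "move_arm", "arguments": {
  "deltas": [
    [-0.02,0,0,0,0,0],
    [-0.03,0,0,0,0,0],
    [-0.04,0,0.02,0,0,0],
    [-0.04,0.02,0.03,0,0,0],
    [-0.02,0.03,0.02,0,0,0]
  ]
}}

```text
clock: 21.75
tcp_pos: [454.7, 215.3, 189.2]
tcp_rot: [[0.003, 0.662, -0.749], [0.001, -0.749, -0.662], [-1.0, 0.001, -0.003]]
force: [1.4, -1.3, -0.3]
finger_gap: 26.1
```

Call:
{"name": "move_arm", "arguments": {
  "deltas": [
    [0,0,0,0,0,0],
    [0,0,0,0,0,0]
  ]
}}

```text
clock: 21.95
tcp_pos: [456.1, 213.3, 187.0]
tcp_rot: [[0.001, 0.657, -0.754], [-0.0, -0.754, -0.657], [-1.0, 0.001, -0.001]]
force: [-0.1, 1.0, -0.6]
finger_gap: 25.7
```

```bash
python3 - <<'E'
from h import *
im,p=snap('wrist','w12');import pickle;pickle.dump(p,open('w12.pkl','wb'))
snap('scene','s12',(120,180,340,340),3)
plan(rk(112,0,215),-48.8);print(irk(read_state()['tcp_pos']))
E
```

```text
t 22.05 tcp [455.1 214.8 186. ] yaw -48.8 turn [0.05 0.03 0.04] rows 1 shift mm [ -29.     2.8 -169.6] rows 3.6 gap 26.3 F [0.1 0.3 0.7]
[-57.61154297   2.80193281 185.97415923]
```

View pics/w12.png

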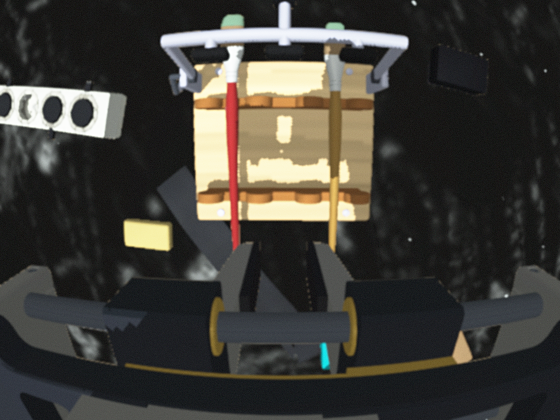

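View pics/s12.png

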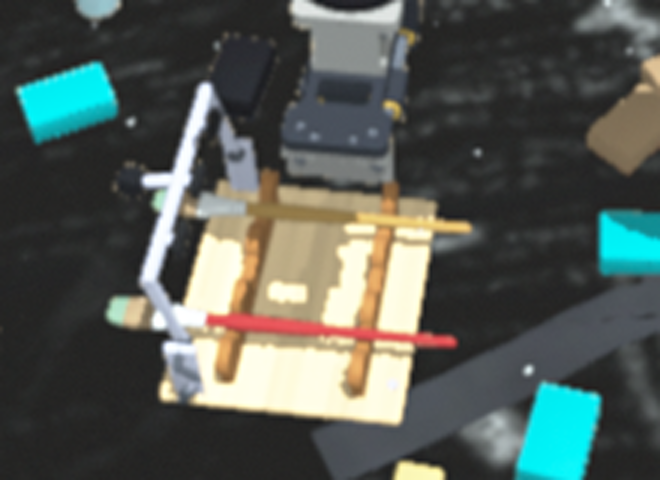

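```bash
python3 - <<'E'
from h import *
import pickle
im=cv2.imread('pics/w12_full.png');cv2.imwrite('pics/w12z.png',cv2.resize(im[5:260,150:420],None,fx=2.8,fy=2.3,interpolation=cv2.INTER_CUBIC))
E
```

```text
(no output)
```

View pics/w12z.png

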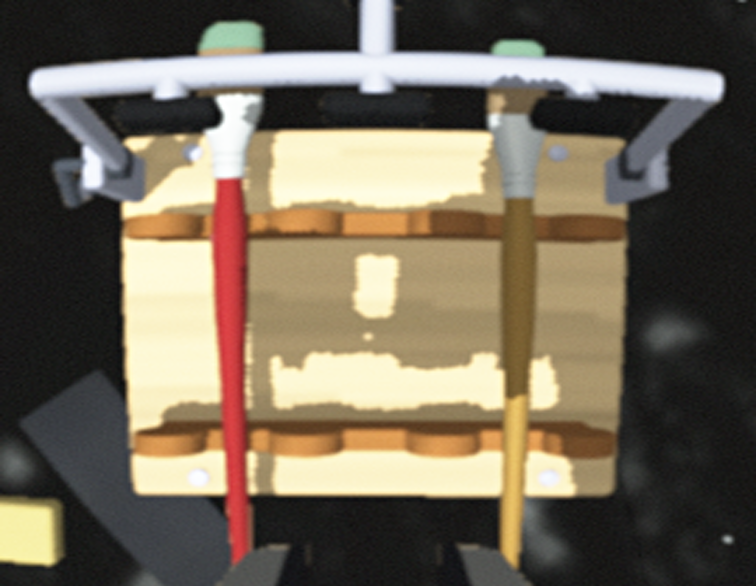

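Call:
{"name": "move_arm", "arguments": {
  "deltas": [
    [-0.03,0.001,-0.02,0,0,0],
    [0,0.001,-0.04,0,0,0],
    [0,0,-0.04,0,0,0],
    [0,0,-0.04,0,0,0],
    [0,0,-0.029,0,0,0]
  ],
  "gripper": 0.5
}}

```text
clock: 22.55
tcp_pos: [584.3, 327.1, 214.5]
tcp_rot: [[-0.002, 0.661, -0.751], [0.0, -0.751, -0.661], [-1.0, -0.002, 0.002]]
force: [0.3, -0.4, -0.7]
finger_gap: 45.9
```

Call:
{"name": "move_arm", "arguments": {
  "deltas": [
    [0,0,0,0,0,0],
    [0.04,0,0,0,0,0],
    [0.02,0,0,0,0,0],
    [0,0,0,0,0,0],
    [0,0,0,0,0,0]
  ]
}}

```text
clock: 23.05
tcp_pos: [583.2, 324.6, 156.2]
tcp_rot: [[-0.001, 0.66, -0.752], [-0.0, -0.752, -0.66], [-1.0, -0.001, 0.001]]
force: [0.0, 1.3, 0.8]
finger_gap: 46.0
```

```bash
python3 - <<'E'
from h import *
im,p=snap('wrist','w13')
plan(rk(112,0,116),-48.8);print(irk(read_state()['tcp_pos']))
E
```

```text
t 23.1 tcp [584.  324.8 157.3] yaw -48.8 turn [ 0.04 -0.06  0.02] rows 1 shift mm [41.3  0.7 -0.1] rows 0.9 gap 46.3 F [-0.1 -0.   1.1]
[111.85575956   0.73841907 157.33777752]
```

View pics/w13.png

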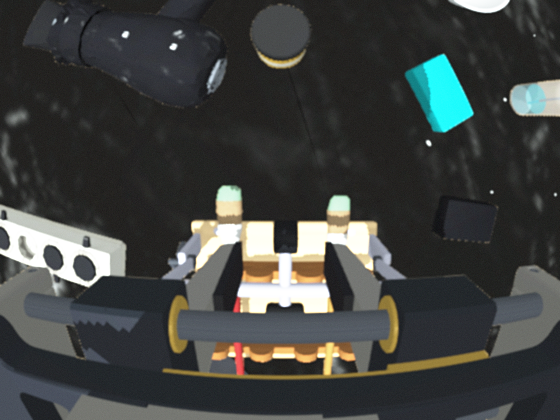

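```bash
python3 - <<'E'
from h import *
for x in(105,112,120): print(x,proj('wrist',rk(x,0,130)))
E
```

```text
105 [284.38522949 250.65921405]
112 [284.41285895 240.46218124]
120 [284.44392469 228.53075203]
```

Call:
{"name": "move_arm", "arguments": {
  "deltas": [
    [0.02,0,0,0,0,0],
    [0.021,0,0,0,0,0],
    [0,0,0,0,0,0],
    [0,0,0,0,0,0]
  ]
}}

```text
clock: 23.5
tcp_pos: [584.5, 324.5, 116.9]
tcp_rot: [[0.001, 0.659, -0.752], [0.001, -0.752, -0.659], [-1.0, 0.0, -0.002]]
force: [-0.2, -0.1, 0.6]
finger_gap: 46.0
```

Call:
{"name": "move_arm", "arguments": {
  "deltas": [
    [0,0,0,0,0,0],
    [0,0,0,0,0,0],
    [0,0,0,0,0,0],
    [0,0,0,0,0,0],
    [0,0,0,0,0,0]
  ],
  "gripper": 1,
  "newtons": 15
}}

```text
clock: 24.0
tcp_pos: [584.5, 323.8, 116.0]
tcp_rot: [[0.001, 0.658, -0.753], [0.0, -0.753, -0.658], [-1.0, 0.001, -0.001]]
force: [0.1, -1.8, 3.1]
finger_gap: 16.2
```

```bash
python3 - <<'E'
from h import *
im,p=snap('wrist','w14')
s=read_state();q=irk(s['tcp_pos']);print(q,s['finger_gap'],s['force'])
a0=np.degrees(np.arctan2(35,-75));r=np.hypot(75,35);pr=None
for d in list(range(100,0,-8))+[0]:
    a=np.radians(a0-d);q=np.array([65+r*np.cos(a),62+r*np.sin(a)])
    if pr is not None: print(d,'tool x',round(-(q-pr)[1],1),'tool z',round(-(q-pr)[0],1))
    pr=q
E
```

```text
[111.57124808  -0.45480924 115.99143532] 16.131196127488728 [ 0.36687467 -1.5793449   3.74614769]
92 tool x -5.9 tool z 9.9
84 tool x -4.5 tool z 10.6
76 tool x -3.0 tool z 11.2
68 tool x -1.4 tool z 11.5
60 tool x 0.2 tool z 11.5
52 tool x 1.8 tool z 11.4
44 tool x 3.4 tool z 11.0
36 tool x 4.9 tool z 10.5
28 tool x 6.3 tool z 9.7
20 tool x 7.6 tool z 8.7
12 tool x 8.7 tool z 7.6
4 tool x 9.7 tool z 6.3
0 tool x 5.1 tool z 2.6
```

View pics/w14.png

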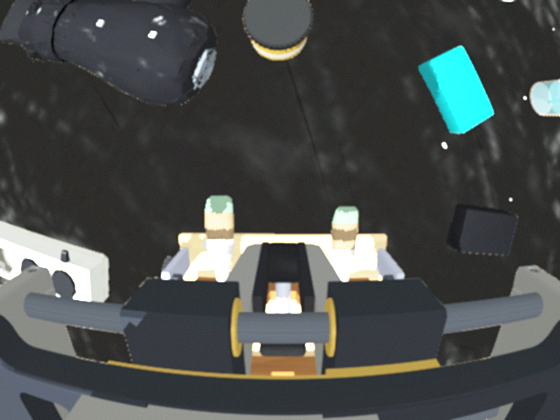

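Call:
{"name": "move_arm", "arguments": {
  "deltas": [
    [-0.0059,0,0.0099,0,0,0],
    [-0.0045,0,0.0106,0,0,0],
    [-0.003,0,0.0112,0,0,0],
    [-0.0014,0,0.0115,0,0,0],
    [0.0002,0,0.0115,0,0,0]
  ]
}}

```text
clock: 24.55
tcp_pos: [545.1, 289.5, 131.2]
tcp_rot: [[0.006, 0.659, -0.752], [0.005, -0.753, -0.659], [-1.0, 0.0, -0.007]]
force: [5.7, 2.9, -2.0]
finger_gap: 15.7
```

Call:
{"name": "move_arm", "arguments": {
  "deltas": [
    [0.0018,0,0.0114,0,0,0],
    [0.0034,0,0.011,0,0,0],
    [0.0049,0,0.0105,0,0,0],
    [0.0063,0,0.0097,0,0,0],
    [0.0076,0,0.0087,0,0,0]
  ]
}}

```text
clock: 25.05
tcp_pos: [503.2, 253.3, 106.2]
tcp_rot: [[-0.001, 0.659, -0.753], [-0.001, -0.753, -0.659], [-1.0, 0.0, 0.002]]
force: [-2.4, -0.8, 2.0]
finger_gap: 16.1
```

Call:
{"name": "move_arm", "arguments": {
  "deltas": [
    [0.0087,0,0.0076,0,0,0],
    [0.0097,0,0.0063,0,0,0],
    [0.0045,0,0.0026,0,0,0],
    [0,0,0,0,0,0],
    [0,0,0,0,0,0]
  ]
}}

```text
clock: 25.55
tcp_pos: [490.1, 242.1, 81.8]
tcp_rot: [[-0.004, 0.659, -0.752], [-0.002, -0.753, -0.659], [-1.0, -0.001, 0.005]]
force: [-5.4, -3.3, -5.2]
finger_gap: 15.7
```

```bash
python3 - <<'E'
from h import *
im,p=snap('scene','s14',(120,180,340,340),3)
s=read_state();q=irk(s['tcp_pos']);print(q,s['finger_gap'],s['force'])
E
```

```text
[-13.21308628   0.3377821   81.81610085] 16.13267360338275 [-4.34719892 -1.93829221 -5.09300576]
```

View pics/s14.png

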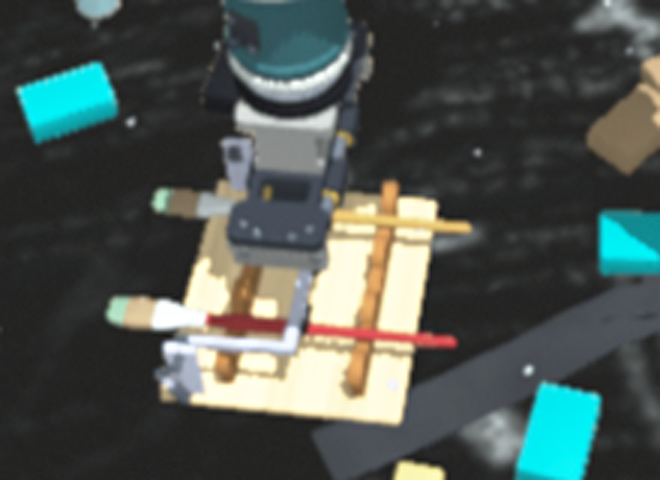

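Call:
{"name": "move_arm", "arguments": {
  "deltas": [
    [-0.002,0,-0.001,0,0,0],
    [0,0,0,0,0,0],
    [0,0,0,0,0,0],
    [0,0,0,0,0,0],
    [0,0,0,0,0,0]
  ],
  "gripper": 0.5
}}

```text
clock: 26.1
tcp_pos: [493.1, 244.1, 85.4]
tcp_rot: [[0.001, 0.659, -0.753], [0.0, -0.753, -0.659], [-1.0, 0.0, -0.001]]
force: [-0.3, 0.0, -0.3]
finger_gap: 45.8
```

Call:
{"name": "move_arm", "arguments": {
  "deltas": [
    [-0.03,0,0,0,0,0],
    [-0.04,0,0,0,0,0],
    [-0.04,0,0.02,0,0,0],
    [0,0.04,0.03,0,0,0],
    [0,0.04,0,0,0,0]
  ],
  "gripper": 0
}}

```text
clock: 26.6
tcp_pos: [506.6, 149.1, 196.9]
tcp_rot: [[0.002, 0.66, -0.751], [-0.002, -0.751, -0.66], [-1.0, 0.003, -0.0]]
force: [-0.2, 0.6, -0.3]
finger_gap: 83.7
```

```bash
python3 - <<'E'
from h import *
snap('scene','s15',(120,140,400,340),2.8)
im,p=snap('wrist','w15');import pickle;pickle.dump(p,open('w15.pkl','wb'))
im,p=snap('top','t15',(150,90,400,290),3)
plan([440,-48,150],0)
E
```

```text
t 26.75 tcp [509.3 148.  195.4] yaw -49.1 turn [-49.14   0.    -0.08] rows 6 shift mm [ 45.4 -69.3 196. ] rows 4.4 gap 91.9 F [ 0.1 -0.1 -0.4]
```

View pics/s15.png

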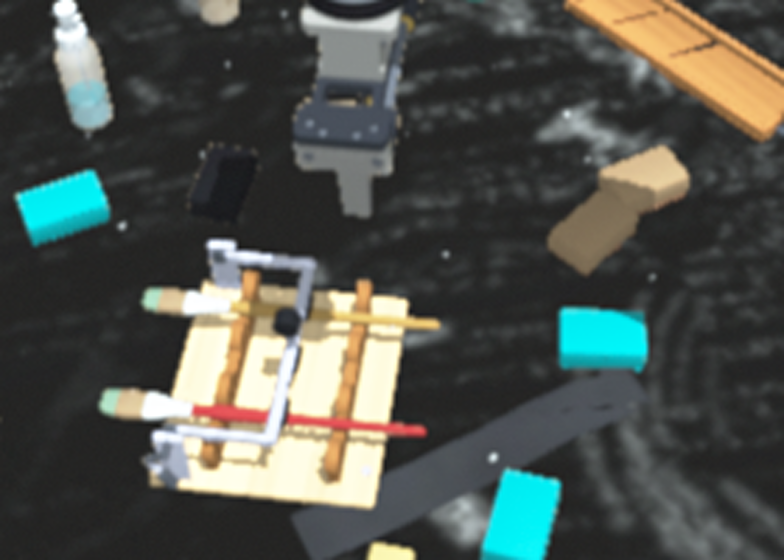

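View pics/w15.png

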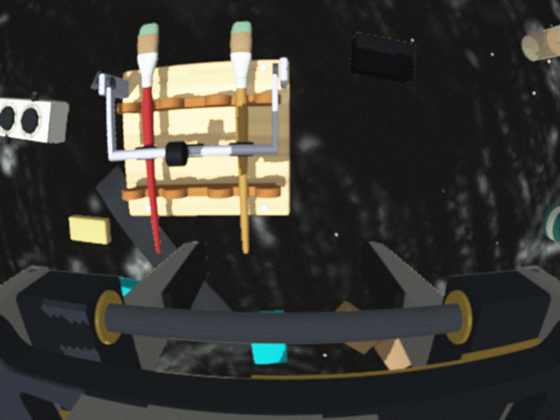

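View pics/t15.png

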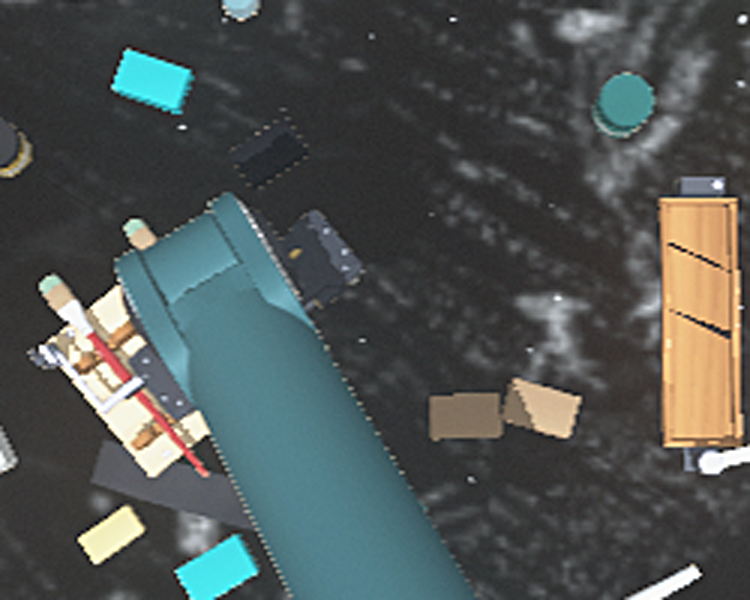

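Call:
{"name": "move_arm", "arguments": {
  "deltas": [
    [0,0,0.01,-8.2,0,0],
    [0,0,0.01,-8.2,0,0],
    [0,0,0.01,-8.2,0,0],
    [0,0,0.01,-8.2,0,0],
    [0,0,0.01,-8.2,0,0]
  ]
}}

```text
clock: 27.25
tcp_pos: [480.6, 110.6, 195.2]
tcp_rot: [[-0.0, 0.992, -0.127], [0.0, -0.127, -0.992], [-1.0, -0.0, -0.0]]
force: [-0.2, -0.8, 0.2]
finger_gap: 91.8
```

Call:
{"name": "move_arm", "arguments": {
  "deltas": [
    [0,0,0,-8.2,0,0],
    [0,-0.02,0.04,0,0,0],
    [0,-0.02,0.04,0,0,0],
    [0,-0.02,0.04,0,0,0],
    [0,0,0,0,0,0]
  ]
}}

```text
clock: 27.75
tcp_pos: [419.6, -15.4, 194.5]
tcp_rot: [[-0.003, 1.0, -0.0], [-0.003, -0.0, -1.0], [-1.0, -0.003, 0.003]]
force: [0.5, -0.7, -0.9]
finger_gap: 91.9
```

```bash
python3 - <<'E'
from h import *
plan([440,-48,150],0)
im,p=snap('wrist','w16');import pickle;pickle.dump(p,open('w16.pkl','wb'))
E
```

```text
t 27.75 tcp [419.6 -15.4 194.5] yaw -0.0 turn [-0.02  0.18  0.16] rows 1 shift mm [44.5 20.4 32.6] rows 1.2 gap 91.9 F [ 0.5 -0.7 -0.9]
```

View pics/w16.png

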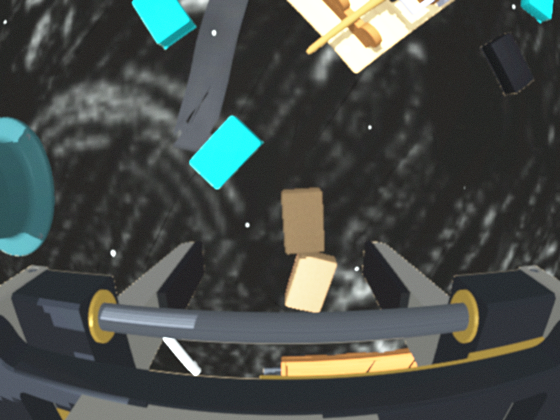

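```bash
python3 - <<'E'
from h import *
import pickle
p=pickle.load(open('w16.pkl','rb'))
im=cv2.imread('pics/w16_full.png')
cv2.imwrite('pics/w16z.png',cv2.resize(im[170:330,250:370],None,fx=4,fy=3.7,interpolation=cv2.INTER_CUBIC))
for c in([(282,190),(321,188),(325,251),(284,254)],[(298,253),(337,259),(320,313),(285,302)]):
    q=np.array([onz('wrist',u,v,26,p)[:2] for u,v in c]);print(np.round(q,1).tolist(),q.mean(0),[round(np.linalg.norm(q[i]-q[i-1]),1) for i in range(4)])
    r=cv2.minAreaRect(q.astype(np.float32));print(r)
E
```

```text
[[417.3, -8.3], [458.5, -6.0], [465.3, -77.2], [419.4, -80.6]] [440.13624157 -43.04251776] [np.float64(72.4), np.float64(41.3), np.float64(71.5), np.float64(46.0)]
((439.6824951171875, -42.88272476196289), (45.966094970703125, 72.3030776977539), 4.25418758392334)
[[435.1, -79.4], [479.5, -87.1], [463.2, -158.7], [420.7, -142.6]] [ 449.6166185  -116.96355559] [np.float64(64.7), np.float64(45.1), np.float64(73.4), np.float64(45.5)]
((449.3870849609375, -117.93980407714844), (73.39631652832031, 45.04387283325195), 77.2221908569336)
```

View pics/w16z.png

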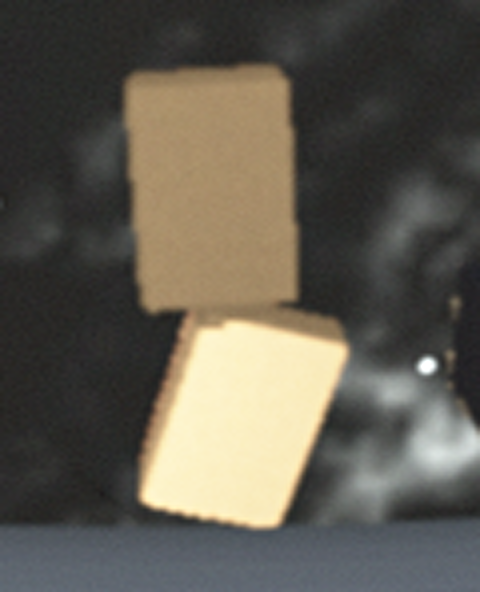

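```bash
python3 - <<'E'
from h import *
import pickle
p=pickle.load(open('w16.pkl','rb'))
c=[(299.5,255),(337,263),(319.5,312.7),(285,305)]
for z in (26,40):
    q=np.array([onz('wrist',u,v,z,p)[:2] for u,v in c]);print(np.round(q,1).tolist(),q.mean(0),[round(np.linalg.norm(q[i]-q[i-1]),1) for i in range(4)])
    print(cv2.minAreaRect(q.astype(np.float32)))
T=lambda u,v,z:onz('top',150+u/3,90+v/3,z)
q=np.array([T(u,v,26)[:2] for u,v in [(515,378),(582,400),(570,438),(504,418)]]);print(np.round(q,1).tolist(),q.mean(0),[round(np.linalg.norm(q[i]-q[i-1]),1) for i in range(4)]);print(cv2.minAreaRect(q.astype(np.float32)))
plan([445,-118,120],-18)
E
```

```text
[[436.8, -81.9], [479.8, -92.1], [462.6, -158.3], [420.7, -146.8]] [ 449.96153186 -119.74198796] [np.float64(66.9), np.float64(44.2), np.float64(68.4), np.float64(43.4)]
((449.7979431152344, -119.62897491455078), (68.36127471923828, 44.17230987548828), 75.46773529052734)
[[436.1, -76.2], [477.3, -86.0], [460.8, -149.4], [420.7, -138.4]] [ 448.69601668 -112.52631333] [np.float64(64.1), np.float64(42.4), np.float64(65.5), np.float64(41.6)]
((448.5392150878906, -112.41800689697266), (65.52793884277344, 42.34149932861328), 75.46774291992188)
[[478.8, -95.8], [458.4, -162.9], [420.4, -151.4], [438.8, -85.4]] [ 449.09558919 -123.87212718] [np.float64(41.4), np.float64(70.2), np.float64(39.7), np.float64(68.5)]
((448.861083984375, -123.35277557373047), (70.17193603515625, 41.37501907348633), 73.1177749633789)
t 27.8 tcp [421.3 -12.7 195.1] yaw 0.1 turn [1.814e+01 8.000e-02 1.000e-02] rows 3 shift mm [75.1 55.1 92.8] rows 2.7 gap 91.7 F [0.1 0.2 0. ]
```

Call:
{"name": "move_arm", "arguments": {
  "deltas": [
    [0,0,0.03,5.2,0,0],
    [0,0,0.03,5.2,0,0],
    [0,0.02,0.03,5.2,0,0],
    [0.03,0.01,0.01,0,0,0],
    [0,0,0,0,0,0]
  ]
}}

```text
clock: 28.3
tcp_pos: [441.2, -115.4, 162.8]
tcp_rot: [[-0.004, 0.965, -0.262], [0.003, -0.262, -0.965], [-1.0, -0.005, -0.002]]
force: [-0.8, 0.9, -0.3]
finger_gap: 92.0
```

Call:
{"name": "move_arm", "arguments": {
  "deltas": [
    [0,0,0,0,0,0],
    [0,0,0,0,0,0]
  ]
}}

```text
clock: 28.5
tcp_pos: [442.2, -114.0, 166.0]
tcp_rot: [[0.001, 0.966, -0.259], [0.0, -0.259, -0.966], [-1.0, 0.001, -0.001]]
force: [0.1, 0.8, -0.1]
finger_gap: 92.1
```

```bash
python3 - <<'E'
from h import *
plan([449.5,-121.5,80],-15.5)
E
```

```text
t 28.5 tcp [ 442.2 -114.   166. ] yaw -15.0 turn [ 0.51 -0.03 -0.05] rows 1 shift mm [86.   9.1  5.2] rows 1.8 gap 92.1 F [ 0.1  0.8 -0.1]
```

Call:
{"name": "move_arm", "arguments": {
  "deltas": [
    [0.03,0.009,0.005,0.5,0,0],
    [0.04,0,0,0,0,0],
    [0.03,0,0,0,0,0],
    [0,0,0,0,0,0],
    [0,0,0,0,0,0]
  ]
}}

```text
clock: 29.0
tcp_pos: [449.7, -122.4, 66.4]
tcp_rot: [[0.001, 0.963, -0.269], [0.0, -0.269, -0.963], [-1.0, 0.001, -0.0]]
force: [0.6, 0.8, 0.1]
finger_gap: 92.2
```

```bash
python3 - <<'E'
from h import *
plan([449.5,-121.5,12],-15.5)
im,p=snap('wrist','w17')
snap('scene','s17',(280,160,420,260),5)
E
```

```text
t 29.0 tcp [ 449.7 -122.4   66.4] yaw -15.6 turn [-0.1  -0.02 -0.05] rows 1 shift mm [54.4 -0.4 -0.8] rows 1.1 gap 92.2 F [0.6 0.8 0.1]
```

View pics/w17.png

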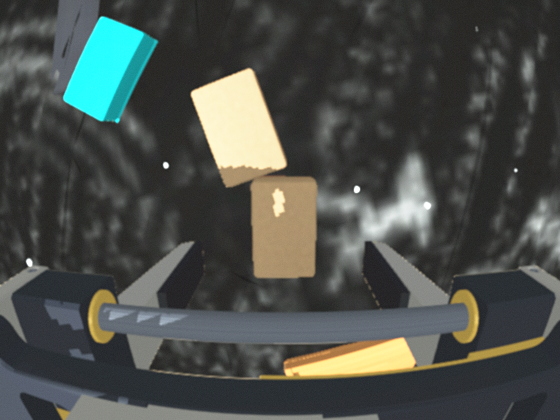

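View pics/s17.png

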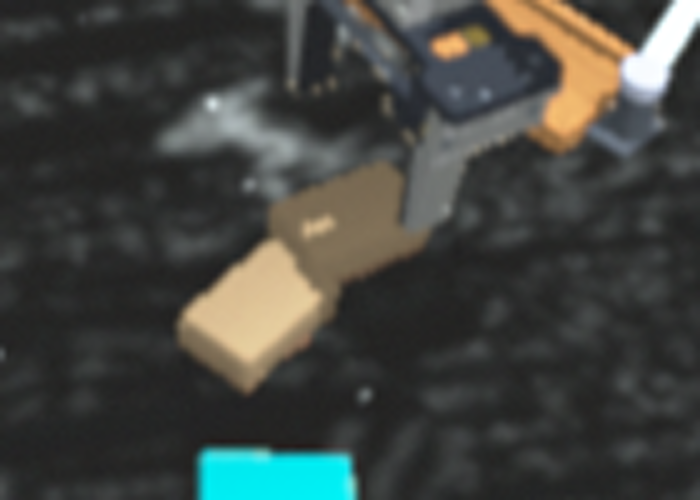

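Call:
{"name": "move_arm", "arguments": {
  "deltas": [
    [0.025,0,0,0,0,0],
    [0.02,0,0,0,0,0],
    [0.009,0,0,0,0,0],
    [0,0,0,0,0,0],
    [0,0,0,0,0,0]
  ]
}}

```text
clock: 29.6
tcp_pos: [449.8, -123.5, 12.3]
tcp_rot: [[0.002, 0.963, -0.271], [-0.001, -0.271, -0.963], [-1.0, 0.002, 0.0]]
force: [-0.9, -0.5, 0.1]
finger_gap: 92.0
```

Call:
{"name": "move_arm", "arguments": {
  "deltas": [
    [0,0,0,0,0,0],
    [0,0,0,0,0,0],
    [0,0,0,0,0,0],
    [0,0,0,0,0,0],
    [0,0,0,0,0,0]
  ],
  "gripper": 1,
  "newtons": 25
}}

```text
clock: 30.1
tcp_pos: [448.9, -123.5, 11.3]
tcp_rot: [[0.0, 0.963, -0.271], [-0.0, -0.271, -0.963], [-1.0, 0.0, 0.0]]
force: [0.6, -0.5, 0.8]
finger_gap: 53.8
```

Call:
{"name": "move_arm", "arguments": {
  "deltas": [
    [-0.02,0,0,0,0,0],
    [-0.03,0,0,0,0,0],
    [-0.03,0,0,0,0,0],
    [-0.02,0,0,0,0,0],
    [0,0,0,0,0,0]
  ]
}}

```text
clock: 30.6
tcp_pos: [450.6, -123.9, 113.5]
tcp_rot: [[0.005, 0.963, -0.271], [-0.002, -0.271, -0.963], [-1.0, 0.005, 0.001]]
force: [0.1, 0.1, 0.6]
finger_gap: 14.1
```

```bash
python3 - <<'E'
from h import *
plan([606,-284,110],-89)
im,p=snap('wrist','w18')
E
```

```text
t 30.6 tcp [ 450.6 -123.9  113.5] yaw -15.7 turn [73.27 -0.15 -0.27] rows 9 shift mm [   3.5  162.8 -152.5] rows 4.6 gap 14.1 F [0.1 0.1 0.6]
```

View pics/w18.png

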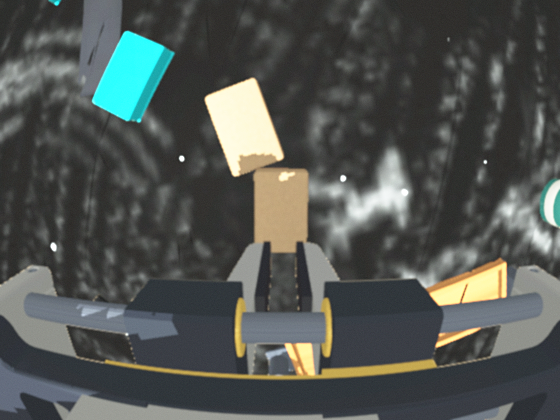

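Call:
{"name": "move_arm", "arguments": {
  "deltas": [
    [0,0,0,0,0,0],
    [0,0,0,0,0,0],
    [0,0,0,0,0,0],
    [0,0,0,0,0,0],
    [0,0,0,0,0,0]
  ],
  "gripper": 0.2
}}

```text
clock: 31.15
tcp_pos: [448.7, -123.2, 110.8]
tcp_rot: [[-0.001, 0.963, -0.271], [0.0, -0.271, -0.963], [-1.0, -0.001, -0.0]]
force: [-0.6, -0.5, -0.4]
finger_gap: 47.9
```

Call:
{"name": "move_arm", "arguments": {
  "deltas": [
    [0,0,0,0,0,0],
    [0,0,0,0,0,0],
    [0,0,0,0,0,0]
  ]
}}

```text
clock: 31.45
tcp_pos: [448.9, -123.4, 111.2]
tcp_rot: [[0.0, 0.963, -0.271], [-0.0, -0.271, -0.963], [-1.0, 0.0, 0.0]]
force: [-1.2, -0.7, 0.2]
finger_gap: 72.3
```

```bash
python3 - <<'E'
from h import *
plan([449,-121.5,12],-15.5)
im,p=snap('wrist','w19');import pickle
cv2.imwrite('pics/w19z.png',cv2.resize(im[150:330,180:400],None,fx=3.5,fy=3.3,interpolation=cv2.INTER_CUBIC))
q=np.array([onz('wrist',u,v,26,p)[:2] for u,v in [(254,169),(308,169),(306,252),(255,252)]]);print(np.round(q,1).tolist(),q.mean(0))
E
```

```text
t 31.45 tcp [ 448.9 -123.4  111.2] yaw -15.7 turn [-0.21  0.   -0.  ] rows 1 shift mm [99.2 -0.4 -1.9] rows 2.1 gap 72.3 F [-1.2 -0.7  0.2]
[[436.9, -79.0], [477.9, -90.6], [458.7, -157.4], [417.5, -145.9]] [ 447.75510561 -118.23091028]
```

View pics/w19z.png

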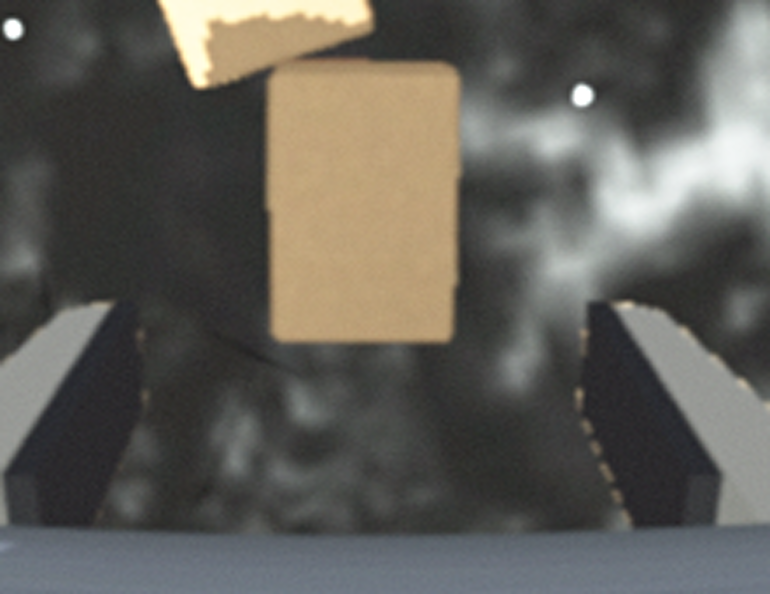

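Call:
{"name": "move_arm", "arguments": {
  "deltas": [
    [0.04,-0.001,-0.002,0,0,0],
    [0.04,0,-0.001,0,0,0],
    [0.019,0,0,0,0,0],
    [0,0,0,0,0,0],
    [0,0,0,0,0,0]
  ]
}}

```text
clock: 32.0
tcp_pos: [449.0, -120.0, 12.5]
tcp_rot: [[0.0, 0.963, -0.27], [0.0, -0.27, -0.963], [-1.0, -0.0, -0.0]]
force: [0.5, 0.3, 0.4]
finger_gap: 73.4
```

Call:
{"name": "move_arm", "arguments": {
  "deltas": [
    [0,0,0,0,0,0],
    [0,0,0,0,0,0],
    [0,0,0,0,0,0],
    [0,0,0,0,0,0],
    [0,0,0,0,0,0]
  ],
  "gripper": 1,
  "newtons": 25
}}

```text
clock: 32.5
tcp_pos: [449.2, -120.6, 12.8]
tcp_rot: [[0.001, 0.963, -0.271], [-0.001, -0.271, -0.963], [-1.0, 0.001, 0.0]]
force: [-1.1, -0.5, 7.0]
finger_gap: 44.0
```

Call:
{"name": "move_arm", "arguments": {
  "deltas": [
    [0,0,0,0,0,0],
    [0,0,0,0,0,0],
    [0,0,0,0,0,0]
  ]
}}

```text
clock: 32.8
tcp_pos: [449.2, -120.6, 12.8]
tcp_rot: [[0.001, 0.963, -0.271], [-0.001, -0.271, -0.963], [-1.0, 0.001, 0.001]]
force: [-1.0, -0.4, 6.8]
finger_gap: 44.1
```

Call:
{"name": "move_arm", "arguments": {
  "deltas": [
    [-0.02,0,0,0,0,0],
    [-0.03,0,0,0,0,0],
    [-0.03,0,0,0,0,0],
    [-0.02,0,0,0,0,0],
    [0,0,0,0,0,0]
  ]
}}

```text
clock: 33.3
tcp_pos: [450.4, -120.7, 114.4]
tcp_rot: [[0.005, 0.963, -0.271], [-0.002, -0.271, -0.963], [-1.0, 0.005, 0.001]]
force: [0.4, -0.2, -1.1]
finger_gap: 44.3
```

```bash
python3 - <<'E'
from h import *
plan([606,-284,110],-89)
im,p=snap('wrist','w20')
E
```

```text
t 33.3 tcp [ 450.4 -120.7  114.4] yaw -15.7 turn [73.27 -0.14 -0.27] rows 9 shift mm [   4.4  165.9 -152.8] rows 4.7 gap 44.3 F [ 0.4 -0.2 -1.1]
```

View pics/w20.png

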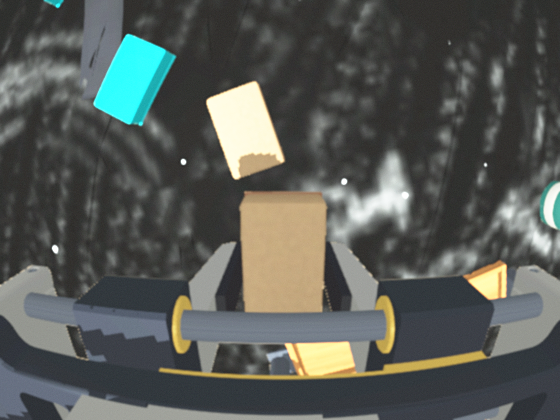

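Call:
{"name": "move_arm", "arguments": {
  "deltas": [
    [0,0,0,8.14,0,0],
    [0,0,0,8.14,0,0],
    [0,0,0,8.14,0,0],
    [0,0,0,8.14,0,0],
    [0,0,0,8.14,0,0]
  ]
}}

```text
clock: 33.85
tcp_pos: [447.5, -120.1, 110.6]
tcp_rot: [[-0.003, 0.548, -0.836], [0.001, -0.836, -0.548], [-1.0, -0.002, 0.002]]
force: [1.2, 0.9, 0.3]
finger_gap: 44.4
```

Call:
{"name": "move_arm", "arguments": {
  "deltas": [
    [0,0,0,8.14,0,0],
    [0,0,0,8.14,0,0],
    [0,0,0,8.14,0,0],
    [0,0,0,8.14,0,0],
    [0,0.033,-0.03,0,0,0]
  ]
}}

```text
clock: 34.35
tcp_pos: [475.3, -148.8, 110.1]
tcp_rot: [[-0.007, 0.021, -1.0], [0.002, -1.0, -0.021], [-1.0, -0.002, 0.007]]
force: [0.6, 0.0, -0.2]
finger_gap: 44.0
```

Call:
{"name": "move_arm", "arguments": {
  "deltas": [
    [0,0.033,-0.03,0,0,0],
    [0,0.033,-0.03,0,0,0],
    [0,0.033,-0.03,0,0,0],
    [0,0,0,0,0,0],
    [0,0,0,0,0,0]
  ]
}}

```text
clock: 34.85
tcp_pos: [569.8, -250.1, 109.5]
tcp_rot: [[-0.004, 0.017, -1.0], [0.001, -1.0, -0.017], [-1.0, -0.001, 0.004]]
force: [0.4, 0.1, -0.3]
finger_gap: 44.3
```

```bash
python3 - <<'E'
from h import *
plan([605.8,-282.6,90],-89)
im,p=snap('wrist','w21');import pickle;pickle.dump(p,open('w21.pkl','wb'))
E
```

```text
t 34.85 tcp [ 569.8 -250.1  109.5] yaw -89.0 turn [-0.03  0.22  0.09] rows 1 shift mm [ 19.5  33.2 -35.4] rows 1.1 gap 44.3 F [ 0.4  0.1 -0.3]
```

View pics/w21.png

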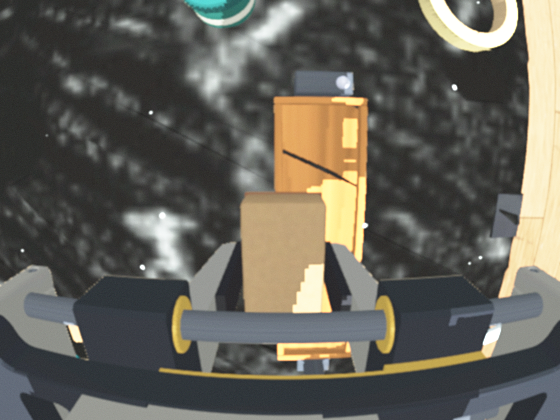

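```bash
python3 - <<'E'
from h import *
import pickle
p=pickle.load(open('w21.pkl','rb'))
for c in [(275,98),(367,99),(367,170),(361,250),(276,180),(278,358),(349,358)]: print(c,np.round(onz('wrist',*c,16,p),1))
print(np.round(onz('wrist',320,83,36,p),1))
E
```

```text
(275, 98) [ 665.3 -242.4   16. ]
(367, 99) [ 667.8 -316.9   16. ]
(367, 170) [ 609.  -319.4   16. ]
(361, 250) [ 538.4 -319.7   16. ]
(276, 180) [ 598.6 -244.2   16. ]
(278, 358) [ 417.5 -247.9   16. ]
(349, 358) [ 416.2 -321.7   16. ]
[ 675.6 -275.8   36. ]
```

Call:
{"name": "move_arm", "arguments": {
  "deltas": [
    [0,0.016,-0.018,0,0,0],
    [0,0.0155,-0.018,0,0,0],
    [0.02,0,0,0,0,0],
    [0,0,0,0,0,0],
    [0,0,0,0,0,0]
  ]
}}

```text
clock: 35.4
tcp_pos: [606.5, -279.2, 91.5]
tcp_rot: [[-0.002, 0.02, -1.0], [0.001, -1.0, -0.02], [-1.0, -0.001, 0.002]]
force: [-0.2, 0.1, -0.1]
finger_gap: 44.1
```

```bash
python3 - <<'E'
from h import *
plan([606,-281.3,20],-88.8)
im,p=snap('wrist','w22')
E
```

```text
t 35.4 tcp [ 606.5 -279.2   91.5] yaw -88.9 turn [-0.08  0.14  0.08] rows 1 shift mm [71.5  2.1  0.5] rows 1.5 gap 44.1 F [-0.2  0.1 -0.1]
```

View pics/w22.png

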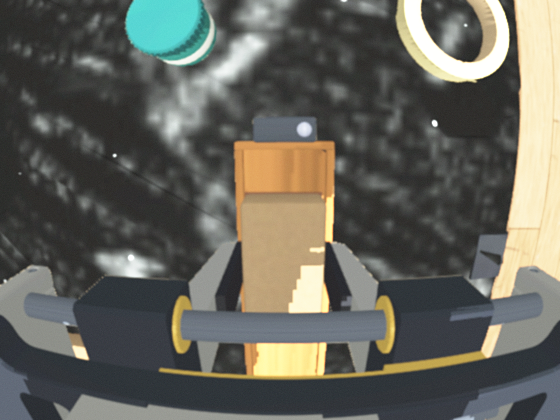

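Call:
{"name": "move_arm", "arguments": {
  "deltas": [
    [0.03,0.001,0,0,0,0],
    [0.025,0.001,0,0,0,0],
    [0.01,0,0,0,0,0],
    [0,0,0,0,0,0],
    [0,0,0,0,0,0]
  ]
}}

```text
clock: 35.95
tcp_pos: [608.5, -282.8, 28.5]
tcp_rot: [[0.002, 0.018, -1.0], [-0.001, -1.0, -0.018], [-1.0, 0.001, -0.002]]
force: [1.4, 0.1, 0.0]
finger_gap: 44.7
```

```bash
python3 - <<'E'
from h import *
plan([606,-281.3,20],-88.8)
E
```

```text
t 35.95 tcp [ 608.5 -282.8   28.5] yaw -89.0 turn [-0.15 -0.09 -0.03] rows 1 shift mm [ 8.5 -1.6  2.4] rows 0.2 gap 44.7 F [1.4 0.1 0. ]
```

Call:
{"name": "move_arm", "arguments": {
  "deltas": [
    [0.005,-0.001,0,0,0,0],
    [0.003,0,0,0,0,0],
    [0,0,0,0,0,0],
    [0,0,0,0,0,0]
  ]
}}

```text
clock: 36.35
tcp_pos: [607.7, -281.9, 19.4]
tcp_rot: [[0.0, 0.018, -1.0], [-0.0, -1.0, -0.018], [-1.0, 0.0, -0.0]]
force: [-0.3, -0.7, -0.4]
finger_gap: 44.2
```

```bash
python3 - <<'E'
from h import *
plan([606,-281.3,19],-88.8)
E
```

```text
t 36.35 tcp [ 607.7 -281.9   19.4] yaw -89.0 turn [-0.17 -0.01 -0.01] rows 1 shift mm [ 0.4 -0.7  1.7] rows 0.0 gap 44.2 F [-0.3 -0.7 -0.4]
```

Release and lift; then swing toward block 1.

Call:
{"name": "move_arm", "arguments": {
  "deltas": [
    [0,0,0,0,0,0],
    [0,0,0,0,0,0],
    [0,0,0,0,0,0],
    [0,0,0,0,0,0]
  ],
  "gripper": 0.25
}}

```text
clock: 36.75
tcp_pos: [607.7, -282.0, 19.3]
tcp_rot: [[0.0, 0.018, -1.0], [-0.0, -1.0, -0.018], [-1.0, 0.0, -0.0]]
force: [0.6, -0.2, 0.1]
finger_gap: 69.0
```

Call:
{"name": "move_arm", "arguments": {
  "deltas": [
    [-0.02,0,0,0,0,0],
    [-0.04,0,0,0,0,0],
    [-0.04,0,0,0,0,0],
    [0,-0.03,0.03,0,0,0],
    [0,-0.04,0.03,-8,0,0]
  ]
}}

```text
clock: 37.25
tcp_pos: [546.8, -214.7, 120.7]
tcp_rot: [[0.004, 0.156, -0.988], [-0.003, -0.988, -0.156], [-1.0, 0.003, -0.003]]
force: [0.1, 0.4, 0.9]
finger_gap: 68.8
```

Call:
{"name": "move_arm", "arguments": {
  "deltas": [
    [0,0,0,-8,0,0],
    [0,0,0,-8,0,0],
    [0,0,0,-8,0,0],
    [0,0,0,-8,0,0],
    [0,0,0,-8,0,0]
  ]
}}

```text
clock: 37.75
tcp_pos: [546.5, -213.1, 119.4]
tcp_rot: [[0.0, 0.759, -0.651], [-0.0, -0.651, -0.759], [-1.0, 0.001, 0.0]]
force: [0.3, 0.3, 0.8]
finger_gap: 68.8
```

Call:
{"name": "move_arm", "arguments": {
  "deltas": [
    [0,0,0,-8,0,0],
    [0,0,0,-8,0,0],
    [0,0,0,-8,0,0],
    [0,0,0,-8,0,0],
    [0,0,0,-8,0,0]
  ]
}}

```text
clock: 38.25
tcp_pos: [546.4, -213.1, 119.3]
tcp_rot: [[0.0, 1.0, -0.011], [-0.0, -0.011, -1.0], [-1.0, 0.0, 0.0]]
force: [-0.5, 0.9, -0.5]
finger_gap: 68.9
```

```bash
python3 - <<'E'
from h import *
print(read_state()['q'])
plan([440,-70,120],3)
im,p=snap('top','t22',(250,120,420,260),4)
T=lambda u,v,z:onz('top',250+u/4,120+v/4,z)
E
```

```text
[ 0.83897455  0.59294275 -0.7009572   1.80456399  0.47134718  0.9177863
 -0.08319206]
t 38.25 tcp [ 546.4 -213.1  119.3] yaw -0.6 turn [-3.65  0.02 -0.  ] rows 1 shift mm [  -0.7  -98.7 -148.5] rows 3.7 gap 68.9 F [-0.5  0.9 -0.5]
```

View pics/t22.png

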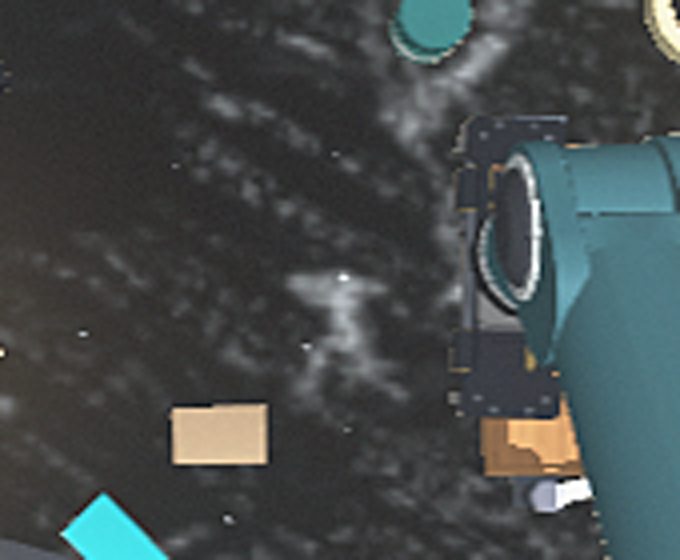

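```bash
python3 - <<'E'
from h import *
q=np.array([onz('top',250+u/4,120+v/4,26)[:2] for u,v in [(171,406),(267,403.5),(268,464),(173,466)]]);print(q.round(1).tolist(),q.mean(0),cv2.minAreaRect(q.astype(np.float32)))
plan([439,-47,120],2.5)
E
```

```text
[[460.4, -9.5], [463.9, -81.3], [418.8, -82.7], [415.8, -11.9]] [439.74512511 -46.35821462] ((439.6610412597656, -46.49437713623047), (45.10271453857422, 71.85346221923828), 2.7753562927246094)
t 38.3 tcp [ 546.3 -213.2  119.1] yaw -0.4 turn [-2.86 -0.    0.01] rows 1 shift mm [  -0.9  -99.9 -170.7] rows 4.1 gap 69.1 F [-0.3  0.1 -0.2]
```

Call:
{"name": "move_arm", "arguments": {
  "deltas": [
    [0,-0.025,-0.042,-2.9,0,0],
    [0,-0.025,-0.042,0,0,0],
    [0,-0.025,-0.042,0,0,0],
    [0,-0.025,-0.043,0,0,0],
    [0,0,0,0,0,0]
  ]
}}

```text
clock: 38.8
tcp_pos: [439.4, -41.5, 119.4]
tcp_rot: [[-0.002, 0.999, 0.04], [-0.0, 0.04, -0.999], [-1.0, -0.002, 0.0]]
force: [0.5, -0.5, 0.7]
finger_gap: 69.0
```

Call:
{"name": "move_arm", "arguments": {
  "deltas": [
    [0,0,0,0,0,0],
    [0,0,0,0,0,0]
  ]
}}

```text
clock: 39.0
tcp_pos: [443.9, -47.2, 119.4]
tcp_rot: [[0.001, 1.0, 0.031], [-0.0, 0.031, -1.0], [-1.0, 0.001, 0.001]]
force: [-0.4, 0.9, -0.1]
finger_gap: 68.9
```

```bash
python3 - <<'E'
from h import *
plan([439.3,-46,12.5],2.6)
im,p=snap('wrist','w23')
cv2.imwrite('pics/w23z.png',cv2.resize(im[150:330,180:400],None,fx=3.5,fy=3.3,interpolation=cv2.INTER_CUBIC));import pickle;pickle.dump(p,open('w23.pkl','wb'))
E
```

```text
t 39.0 tcp [443.9 -47.2 119.4] yaw 1.8 turn [-0.82  0.03 -0.06] rows 1 shift mm [106.9  -4.5  -1.4] rows 2.2 gap 68.9 F [-0.4  0.9 -0.1]
```

View pics/w23z.png

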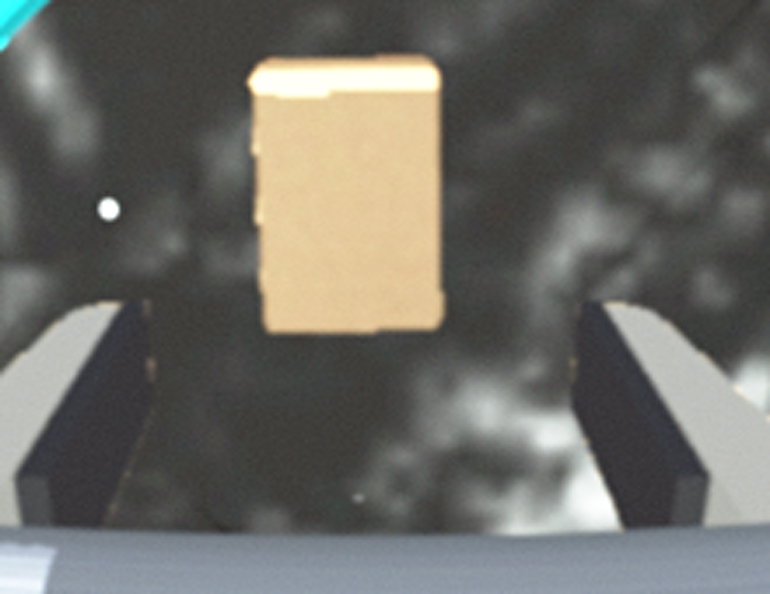

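Call:
{"name": "move_arm", "arguments": {
  "deltas": [
    [0.03,-0.003,-0.001,-0.8,0,0],
    [0.045,0,0,0,0,0],
    [0.03,0,0,0,0,0],
    [0,0,0,0,0,0],
    [0,0,0,0,0,0]
  ]
}}

```text
clock: 39.55
tcp_pos: [440.3, -45.4, 14.2]
tcp_rot: [[-0.001, 0.999, 0.047], [0.001, 0.047, -0.999], [-1.0, -0.001, -0.001]]
force: [-0.1, 0.3, 0.2]
finger_gap: 68.6
```

Call:
{"name": "move_arm", "arguments": {
  "deltas": [
    [0,0,0,0,0,0],
    [0,0,0,0,0,0],
    [0,0,0,0,0,0],
    [0,0,0,0,0,0],
    [0,0,0,0,0,0]
  ],
  "gripper": 1,
  "newtons": 25
}}

```text
clock: 40.05
tcp_pos: [440.6, -45.7, 15.2]
tcp_rot: [[0.002, 0.999, 0.047], [-0.001, 0.047, -0.999], [-1.0, 0.002, 0.001]]
force: [-0.8, -1.1, 8.2]
finger_gap: 44.1
```

Call:
{"name": "move_arm", "arguments": {
  "deltas": [
    [0,0,0,0,0,0],
    [0,0,0,0,0,0]
  ]
}}

```text
clock: 40.25
tcp_pos: [440.6, -45.7, 15.2]
tcp_rot: [[0.002, 0.999, 0.047], [-0.001, 0.047, -0.999], [-1.0, 0.002, 0.001]]
force: [-1.1, -1.5, 7.6]
finger_gap: 44.0
```

Call:
{"name": "move_arm", "arguments": {
  "deltas": [
    [-0.02,0,0,0,0,0],
    [-0.03,0,0,0,0,0],
    [-0.03,0,0,0,0,0],
    [-0.02,0,0,0,0,0],
    [0,0,0,0,0,0]
  ]
}}

```text
clock: 40.75
tcp_pos: [441.6, -45.6, 116.6]
tcp_rot: [[0.005, 0.999, 0.047], [-0.002, 0.047, -0.999], [-1.0, 0.005, 0.002]]
force: [0.4, -0.1, -0.5]
finger_gap: 44.1
```

```bash
python3 - <<'E'
from h import *
plan([487,-283.5,110],-88.8)
im,p=snap('wrist','w24')
E
```

```text
t 40.75 tcp [441.6 -45.6 116.6] yaw 2.7 turn [-88.5    0.31  -0.14] rows 11 shift mm [   6.6 -238.8   40.4] rows 5.0 gap 44.1 F [ 0.4 -0.1 -0.5]
```

View pics/w24.png

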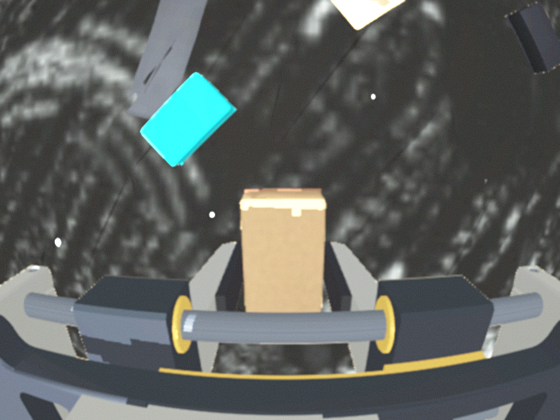

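Call:
{"name": "move_arm", "arguments": {
  "deltas": [
    [0,0,0,8.32,0,0],
    [0,0,0,8.32,0,0],
    [0,0,0,8.32,0,0],
    [0,0,0,8.32,0,0],
    [0,0,0,8.32,0,0]
  ]
}}

```text
clock: 41.3
tcp_pos: [438.8, -45.3, 112.9]
tcp_rot: [[-0.002, 0.775, -0.632], [0.0, -0.632, -0.775], [-1.0, -0.002, 0.001]]
force: [0.0, 0.4, -0.8]
finger_gap: 44.2
```

Call:
{"name": "move_arm", "arguments": {
  "deltas": [
    [0,0,0,8.32,0,0],
    [0,0,0,8.32,0,0],
    [0,0,0,8.32,0,0],
    [0,0,0,8.32,0,0],
    [0,0,0,8.32,0,0]
  ]
}}

```text
clock: 41.8
tcp_pos: [438.8, -45.3, 112.9]
tcp_rot: [[-0.002, 0.16, -0.987], [-0.0, -0.987, -0.16], [-1.0, -0.0, 0.002]]
force: [-0.8, -0.8, -1.2]
finger_gap: 44.2
```

Call:
{"name": "move_arm", "arguments": {
  "deltas": [
    [0,0,0,8.32,0,0],
    [0,0.045,-0.01,0,0,0],
    [0,0.045,-0.01,0,0,0],
    [0,0.045,-0.01,0,0,0],
    [0,0.045,-0.01,0,0,0]
  ]
}}

```text
clock: 42.3
tcp_pos: [482.9, -225.9, 112.7]
tcp_rot: [[-0.002, 0.022, -1.0], [0.0, -1.0, -0.022], [-1.0, -0.0, 0.002]]
force: [0.9, 0.7, 0.3]
finger_gap: 44.0
```

Call:
{"name": "move_arm", "arguments": {
  "deltas": [
    [0,0.045,0,0,0,0],
    [0,0,0,0,0,0],
    [0,0,0,0,0,0]
  ]
}}

```text
clock: 42.6
tcp_pos: [483.3, -269.8, 112.4]
tcp_rot: [[-0.003, 0.019, -1.0], [0.001, -1.0, -0.019], [-1.0, -0.001, 0.003]]
force: [0.6, 0.1, -0.7]
finger_gap: 43.9
```

```bash
python3 - <<'E'
from h import *
plan([482,-283.6,80],-88.8)
im,p=snap('wrist','w25');import pickle;pickle.dump(p,open('w25.pkl','wb'))
E
```

```text
t 42.6 tcp [ 483.3 -269.8  112.4] yaw -88.9 turn [-0.12  0.16  0.08] rows 1 shift mm [32.4 13.8  1.6] rows 0.7 gap 43.9 F [ 0.6  0.1 -0.7]
```

View pics/w25.png

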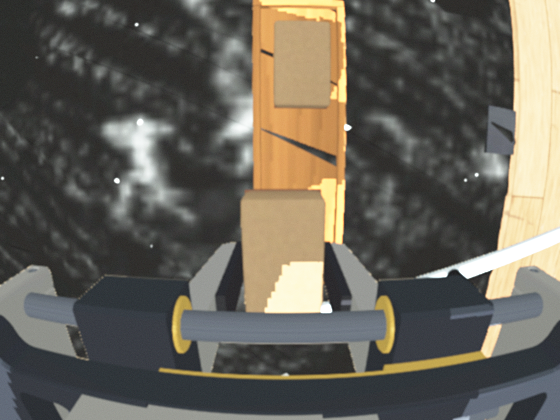

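Call:
{"name": "move_arm", "arguments": {
  "deltas": [
    [0.02,0.0135,0.001,0,0,0],
    [0.04,0,0,0,0,0],
    [0.02,0,0,0,0,0],
    [0,0,0,0,0,0],
    [0,0,0,0,0,0]
  ]
}}

```text
clock: 43.15
tcp_pos: [484.3, -281.2, 34.3]
tcp_rot: [[-0.0, 0.024, -1.0], [0.001, -1.0, -0.024], [-1.0, -0.001, 0.0]]
force: [-0.1, -0.8, -0.2]
finger_gap: 43.8
```

```bash
python3 - <<'E'
from h import *
plan([482,-283.6,22],-88.8)
E
```

```text
t 43.15 tcp [ 484.3 -281.2   34.3] yaw -88.6 turn [0.16 0.02 0.05] rows 1 shift mm [12.3  2.4  2.3] rows 0.3 gap 43.8 F [-0.1 -0.8 -0.2]
```

Call:
{"name": "move_arm", "arguments": {
  "deltas": [
    [0.006,0.0015,0,0,0,0],
    [0.005,0,0,0,0,0],
    [0,0,0,0,0,0],
    [0,0,0,0,0,0]
  ]
}}

```text
clock: 43.55
tcp_pos: [484.0, -284.5, 23.5]
tcp_rot: [[0.0, 0.021, -1.0], [-0.0, -1.0, -0.021], [-1.0, 0.0, -0.0]]
force: [0.4, -0.5, -1.5]
finger_gap: 43.7
```

```bash
python3 - <<'E'
from h import *
plan([482,-283.6,21.5],-88.8)
E
```

```text
t 43.55 tcp [ 484.  -284.5   23.5] yaw -88.8 turn [ 0.01 -0.02 -0.02] rows 1 shift mm [ 2.  -0.9  2. ] rows 0.1 gap 43.7 F [ 0.4 -0.5 -1.5]
```

Call:
{"name": "move_arm", "arguments": {
  "deltas": [
    [0.002,0,0,0,0,0],
    [0,0,0,0,0,0]
  ]
}}

```text
clock: 43.75
tcp_pos: [484.1, -284.6, 21.3]
tcp_rot: [[0.0, 0.021, -1.0], [-0.0, -1.0, -0.021], [-1.0, 0.0, -0.0]]
force: [-0.0, -0.3, -1.2]
finger_gap: 44.0
```

Call:
{"name": "move_arm", "arguments": {
  "deltas": [
    [0,0,0,0,0,0],
    [0,0,0,0,0,0],
    [0,0,0,0,0,0],
    [0,0,0,0,0,0]
  ],
  "gripper": 0.25
}}

```text
clock: 44.15
tcp_pos: [483.9, -284.4, 21.2]
tcp_rot: [[0.0, 0.021, -1.0], [-0.0, -1.0, -0.021], [-1.0, 0.0, -0.0]]
force: [-0.2, -0.1, -0.4]
finger_gap: 68.9
```

Call:
{"name": "move_arm", "arguments": {
  "deltas": [
    [-0.02,0,0,0,0,0],
    [-0.04,0,0,0,0,0],
    [-0.04,0,0,0,0,0],
    [-0.04,0,0,0,0,0],
    [0,0,0,0,0,0]
  ]
}}

```text
clock: 44.65
tcp_pos: [487.3, -285.9, 166.9]
tcp_rot: [[0.009, 0.021, -1.0], [-0.006, -1.0, -0.021], [-1.0, 0.006, -0.009]]
force: [0.4, 0.5, 0.7]
finger_gap: 68.8
```

```bash
python3 - <<'E'
from h import *
snap('wrist','w26')
snap('scene','s26')
print(read_state()['tcp_pos'],read_state()['q'])
im,p=snap('top','t26',(330,100,500,270),3.5)
E
```

```text
[ 484.16167578 -284.73361799  162.03235024] [ 0.77854276  0.41583021 -0.38472732  1.85145408  0.19425642  0.90891423
 -1.2460756 ]
```

View pics/w26.png

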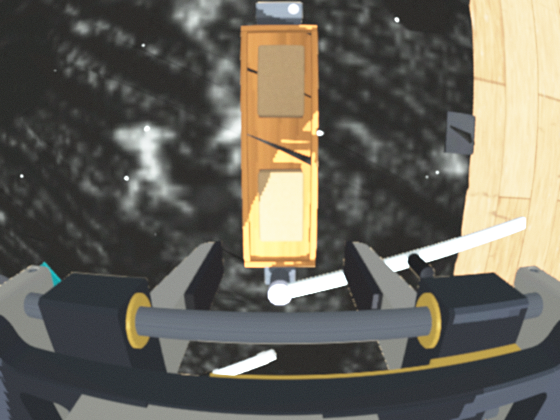

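View pics/s26.png

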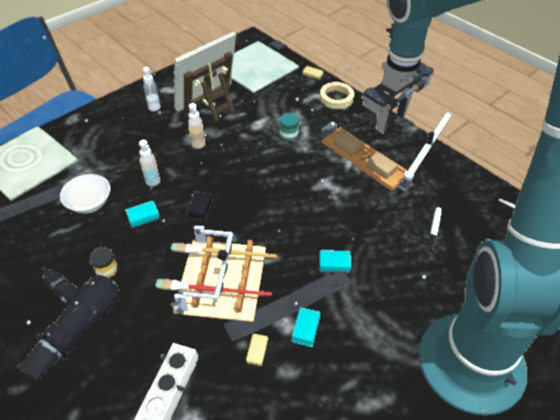

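View pics/t26.png

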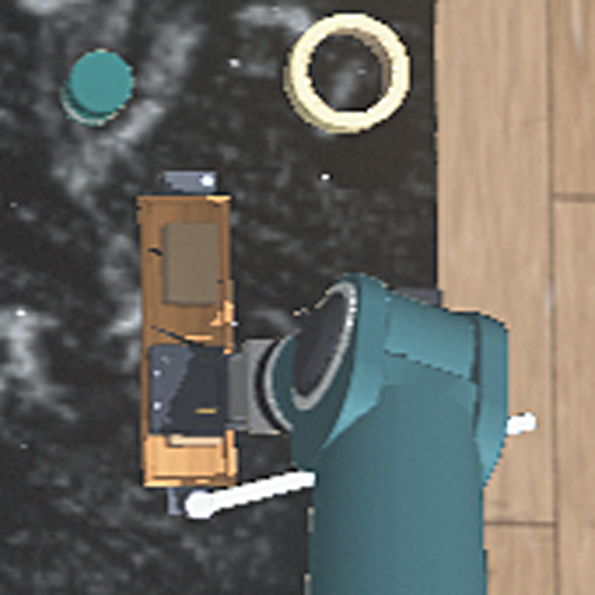

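Call:
{"name": "move_arm", "arguments": {
  "deltas": [
    [0,0.02,0.015,0,0,0],
    [0,0.035,0.02,0,0,0],
    [0,0.035,0.02,0,0,0],
    [0,0.035,0.02,0,0,0],
    [0,0,0.01,0,0,0]
  ]
}}

```text
clock: 45.3
tcp_pos: [397.4, -415.9, 158.8]
tcp_rot: [[-0.004, 0.013, -1.0], [0.0, -1.0, -0.013], [-1.0, -0.0, 0.004]]
force: [-0.4, 0.5, -1.2]
finger_gap: 69.2
```

Call:
{"name": "move_arm", "arguments": {
  "deltas": [
    [0,0,0,0,0,0],
    [0,0,0,0,0,0]
  ]
}}

```text
clock: 45.5
tcp_pos: [401.9, -409.4, 160.1]
tcp_rot: [[-0.001, 0.023, -1.0], [0.002, -1.0, -0.023], [-1.0, -0.002, 0.001]]
force: [0.0, -0.0, -0.1]
finger_gap: 68.9
```

```bash
python3 - <<'E'
from h import *
plan([437,-418,120],-89)
im,p=snap('wrist','w27');import pickle;pickle.dump(p,open('w27.pkl','wb'))
E
```

```text
t 45.5 tcp [ 401.9 -409.4  160.1] yaw -88.7 turn [0.3  0.05 0.13] rows 1 shift mm [ 40.1   9.2 -34.9] rows 1.1 gap 68.9 F [ 0.  -0.  -0.1]
```

View pics/w27.png

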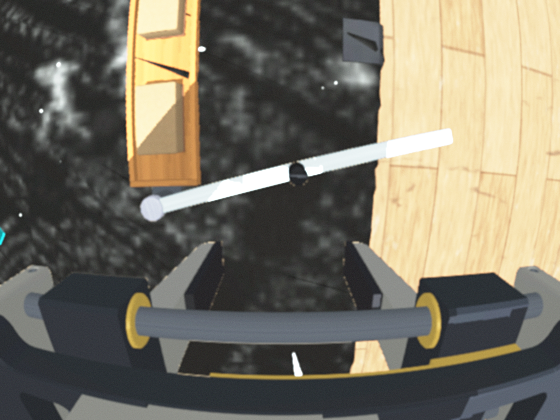

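```bash
python3 - <<'E'
from h import *
import pickle
p=pickle.load(open('w27.pkl','rb'))
print('knob top',onz('wrist',297,178,85,p),'pivot',onz('wrist',152,208,44,p),'end',onz('wrist',452,136,44,p))
im=cv2.imread('pics/w27_full.png');cv2.imwrite('pics/w27z.png',cv2.resize(im[140:220,240:360],None,fx=6,fy=6,interpolation=cv2.INTER_CUBIC))
E
```

```text
knob top [ 435.65369592 -419.60007318   85.        ] pivot [ 399.41068594 -284.44211435   44.        ] end [ 477.03221991 -569.16217039   44.        ]
```

View pics/w27z.png

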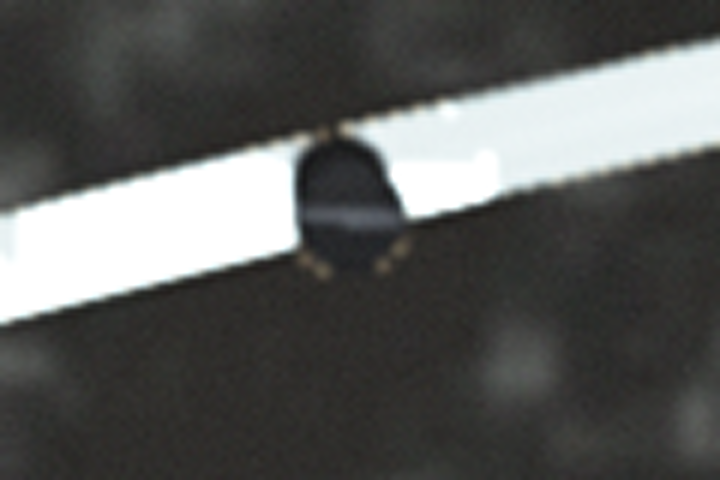

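```bash
python3 - <<'E'
from h import *
plan([436,-420,95],-88.8)
E
```

```text
t 45.55 tcp [ 402.6 -409.2  160.5] yaw -88.6 turn [0.16 0.01 0.1 ] rows 1 shift mm [ 65.5  11.5 -33.2] rows 1.5 gap 69.0 F [ 0.5 -0.1 -0.6]
```

Call:
{"name": "move_arm", "arguments": {
  "deltas": [
    [0,0.0115,-0.033,0,0,0],
    [0.03,0,0,0,0,0],
    [0.035,0,0,0,0,0],
    [0,0,0,0,0,0],
    [0,0,0,0,0,0]
  ],
  "gripper": 0.5
}}

```text
clock: 46.05
tcp_pos: [435.7, -420.6, 96.2]
tcp_rot: [[-0.0, 0.023, -1.0], [0.001, -1.0, -0.023], [-1.0, -0.001, 0.0]]
force: [0.2, -0.8, 0.2]
finger_gap: 46.1
```

```bash
python3 - <<'E'
from h import *
plan([436,-420,56],-88.8)
im,p=snap('wrist','w28')
E
```

```text
t 46.05 tcp [ 435.7 -420.6   96.2] yaw -88.7 turn [0.14 0.02 0.08] rows 1 shift mm [40.2 -0.6 -0.3] rows 0.8 gap 46.1 F [ 0.2 -0.8  0.2]
```

View pics/w28.png

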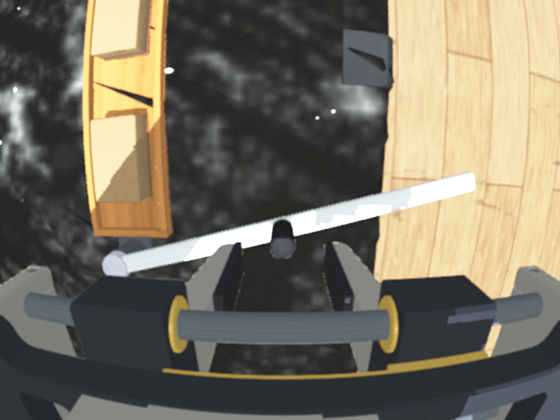

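Knob at (283,238), centred. Lower and pinch.

Call:
{"name": "move_arm", "arguments": {
  "deltas": [
    [0.02,0,0,0,0,0],
    [0.018,0,0,0,0,0],
    [0,0,0,0,0,0],
    [0,0,0,0,0,0]
  ]
}}

```text
clock: 46.5
tcp_pos: [435.8, -422.5, 59.9]
tcp_rot: [[0.002, 0.021, -1.0], [-0.002, -1.0, -0.021], [-1.0, 0.002, -0.002]]
force: [0.3, 0.1, 0.9]
finger_gap: 46.0
```

Call:
{"name": "move_arm", "arguments": {
  "deltas": [
    [0,0,0,0,0,0],
    [0,0,0,0,0,0],
    [0,0,0,0,0,0],
    [0,0,0,0,0,0],
    [0,0,0,0,0,0]
  ],
  "gripper": 1,
  "newtons": 12
}}

```text
clock: 47.0
tcp_pos: [434.7, -420.1, 58.5]
tcp_rot: [[-0.001, 0.022, -1.0], [0.003, -1.0, -0.022], [-1.0, -0.003, 0.001]]
force: [-2.2, 4.4, 5.1]
finger_gap: 15.6
```

```bash
python3 - <<'E'
from h import *
s=read_state();print(s['tcp_pos'],s['finger_gap'],s['force'])
R=s['tcp_rot'];pv=np.array([399.6,-285.]);t=np.radians(1.2)
pr=None
for d in [75.9,70,64,58,52,46,40,34,28,22,16,10,5,0]:
    a=np.radians(d)-t;q=np.r_[pv+140*np.array([np.cos(a),-np.sin(a)]),0]
    if pr is not None: print(d,np.round(R.T@(q-pr),1),q[:2].round(1))
    pr=q
E
```

```text
[ 434.73391582 -420.09448913   58.53238176] 15.613765657388642 [-2.21135413  4.39182065  5.08325008]
70 [ -0.   -4.2 -13.8] [ 450.2 -415.5]
64 [ -0.   -5.7 -13.5] [ 463.6 -409.5]
58 [  0.   -7.1 -12.8] [ 476.3 -402.1]
52 [  0.   -8.4 -12. ] [ 488.1 -393.5]
46 [  0.   -9.6 -11.1] [ 498.9 -383.6]
40 [  0.  -10.7 -10. ] [ 508.7 -372.7]
34 [  0.  -11.7  -8.8] [ 517.3 -360.8]
28 [  0.  -12.6  -7.6] [ 524.6 -348.1]
22 [  0.  -13.3  -6.2] [ 530.5 -334.7]
16 [  0.  -13.9  -4.8] [ 535.  -320.8]
10 [  0.  -14.3  -3.3] [ 538.  -306.4]
5 [  0.  -12.1  -1.6] [ 539.3 -294.3]
0 [  0.  -12.2  -0.5] [ 539.6 -282.1]
```

Call:
{"name": "move_arm", "arguments": {
  "deltas": [
    [0,-0.0042,-0.0138,0,0,0],
    [0,-0.0057,-0.0135,0,0,0],
    [0,-0.0071,-0.0128,0,0,0],
    [0,-0.0084,-0.012,0,0,0],
    [0,-0.0096,-0.0111,0,0,0]
  ]
}}

```text
clock: 47.5
tcp_pos: [498.0, -385.5, 58.4]
tcp_rot: [[0.0, 0.021, -1.0], [-0.001, -1.0, -0.021], [-1.0, 0.001, -0.0]]
force: [-2.0, 0.4, 3.1]
finger_gap: 15.5
```

Call:
{"name": "move_arm", "arguments": {
  "deltas": [
    [0,-0.0107,-0.01,0,0,0],
    [0,-0.0117,-0.0088,0,0,0],
    [0,-0.0126,-0.0076,0,0,0],
    [0,-0.0133,-0.0062,0,0,0],
    [0,0,0,0,0,0]
  ]
}}

```text
clock: 48.0
tcp_pos: [532.1, -333.9, 58.6]
tcp_rot: [[0.004, 0.025, -1.0], [0.0, -1.0, -0.025], [-1.0, -0.0, -0.004]]
force: [5.7, -1.9, -1.4]
finger_gap: 15.8
```

```bash
python3 - <<'E'
from h import *
s=read_state();print(s['tcp_pos'],s['finger_gap'],s['force'])
snap('wrist','w29')
E
```

```text
[ 532.09987695 -333.93739042   58.58545631] 15.830459816587203 [ 5.74115825 -1.92686688 -1.35950931]
```

View pics/w29.png

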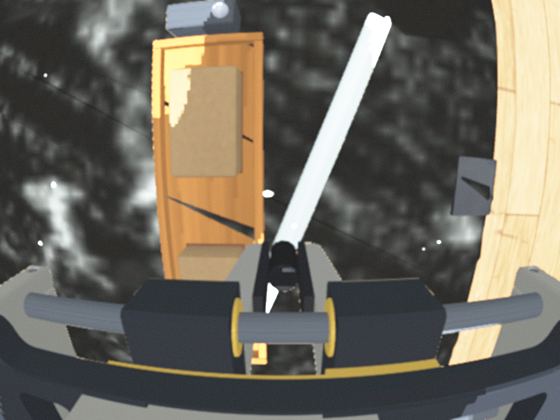

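Following well. Finish the swing with a slight overshoot for the detent.

Call:
{"name": "move_arm", "arguments": {
  "deltas": [
    [0,-0.0139,-0.0048,0,0,0],
    [0,-0.0143,-0.0033,0,0,0],
    [0,-0.0121,-0.0016,0,0,0],
    [0,-0.0122,-0.0005,0,0,0],
    [0,0,0,0,0,0]
  ]
}}

```text
clock: 48.55
tcp_pos: [538.5, -282.3, 58.5]
tcp_rot: [[0.001, 0.023, -1.0], [0.0, -1.0, -0.023], [-1.0, -0.0, -0.001]]
force: [3.9, -0.1, 1.0]
finger_gap: 15.7
```

```bash
python3 - <<'E'
from h import *
s=read_state();print(s['tcp_pos'],s['finger_gap'],s['force'])
snap('wrist','w30')
E
```

```text
[ 538.48026031 -282.29165567   58.46398789] 15.670207660972633 [ 3.8581143  -0.09065782  1.04998261]
```

View pics/w30.png

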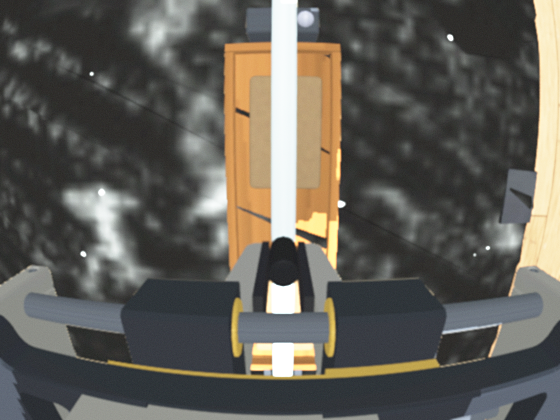

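Call:
{"name": "move_arm", "arguments": {
  "deltas": [
    [0,-0.003,0,0,0,0],
    [0,-0.002,0,0,0,0],
    [0,0,0,0,0,0]
  ]
}}

```text
clock: 48.9
tcp_pos: [538.5, -281.7, 58.5]
tcp_rot: [[0.002, 0.019, -1.0], [-0.003, -1.0, -0.019], [-1.0, 0.003, -0.002]]
force: [5.6, -6.0, -1.0]
finger_gap: 15.5
```

```bash
python3 - <<'E'
from h import *
s=read_state();print(s['tcp_pos'],s['finger_gap'],s['force'])
E
```

```text
[ 538.46631593 -281.6750873    58.49983514] 15.474731974949163 [ 5.57655065 -5.98181417 -0.99493083]
```

It is against its stop (no further motion, 6 N). Release and retreat.

Call:
{"name": "move_arm", "arguments": {
  "deltas": [
    [0,0.004,0,0,0,0],
    [0,0,0,0,0,0],
    [0,0,0,0,0,0]
  ]
}}

```text
clock: 49.2
tcp_pos: [538.5, -283.1, 58.4]
tcp_rot: [[0.001, 0.021, -1.0], [-0.0, -1.0, -0.021], [-1.0, 0.0, -0.001]]
force: [5.4, -0.6, 1.8]
finger_gap: 15.4
```

Call:
{"name": "move_arm", "arguments": {
  "deltas": [
    [0,0,0,0,0,0],
    [0,0,0,0,0,0],
    [0,0,0,0,0,0],
    [0,0,0,0,0,0],
    [0,0,0,0,0,0]
  ],
  "gripper": 0.5
}}

```text
clock: 49.7
tcp_pos: [537.4, -282.9, 57.9]
tcp_rot: [[-0.001, 0.021, -1.0], [0.0, -1.0, -0.021], [-1.0, -0.0, 0.001]]
force: [0.8, -0.0, -0.2]
finger_gap: 46.0
```

Call:
{"name": "move_arm", "arguments": {
  "deltas": [
    [-0.03,0,0,0,0,0],
    [-0.04,0,0,0,0,0],
    [-0.04,0,0,0,0,0],
    [-0.04,0,0.04,0,0,0],
    [-0.03,0.03,0.04,0,0,0]
  ]
}}

```text
clock: 50.2
tcp_pos: [469.8, -306.8, 231.6]
tcp_rot: [[0.002, 0.028, -1.0], [0.0, -1.0, -0.028], [-1.0, -0.0, -0.002]]
force: [0.4, -1.0, 0.4]
finger_gap: 45.9
```

Call:
{"name": "move_arm", "arguments": {
  "deltas": [
    [0,0.04,0.03,0,0,0],
    [0,0.045,0,0,0,0],
    [0,0.045,0,0,0,0],
    [0,0.045,0,0,0,0],
    [0,0.03,0,0,0,0]
  ]
}}

```text
clock: 50.7
tcp_pos: [441.6, -519.2, 229.0]
tcp_rot: [[-0.001, 0.018, -1.0], [-0.001, -1.0, -0.018], [-1.0, 0.001, 0.001]]
force: [-0.3, -1.2, -0.4]
finger_gap: 45.8
```

Call:
{"name": "move_arm", "arguments": {
  "deltas": [
    [0,0,0,0,0,0],
    [0,0,0,0,0,0],
    [0,0,0,0,0,0]
  ]
}}

```text
clock: 51.0
tcp_pos: [443.8, -513.9, 229.2]
tcp_rot: [[-0.0, 0.023, -1.0], [0.001, -1.0, -0.023], [-1.0, -0.001, -0.0]]
force: [0.3, -0.4, -0.8]
finger_gap: 46.1
```

```bash
python3 - <<'E'
from h import *
snap('scene','s31',(140,100,440,320),2.6)
im,p=snap('top','t31',(150,90,420,270),2.9)
print(read_state()['tcp_pos'],p['fx'])
E
```

```text
[ 443.9255385  -514.06911552  229.62667461] 440.3239588921228
```

View pics/s31.png

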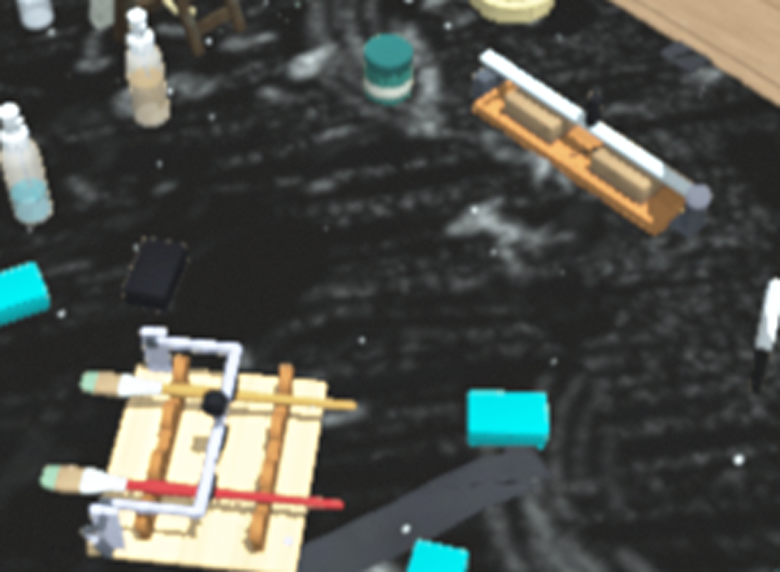

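View pics/t31.png

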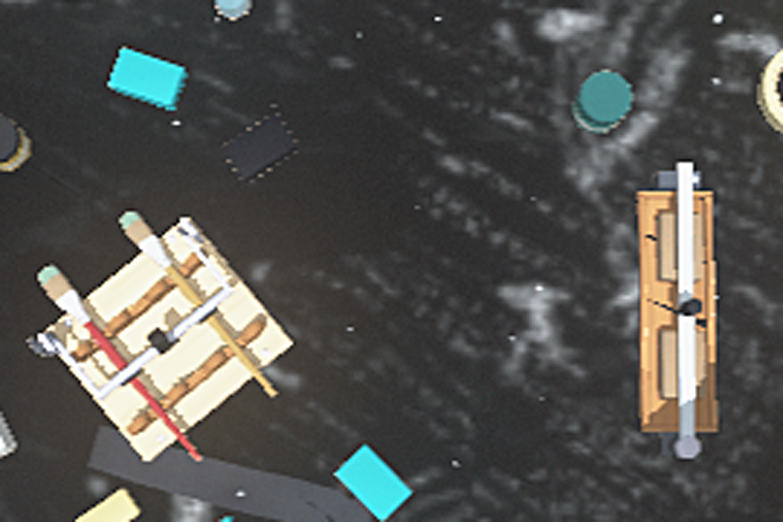

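```bash
python3 - <<'E'
from h import *
T=lambda u,v,z:onz('top',150+u/2.9,90+v/2.9,z)
a=T(685,448,44);b=T(684.5,163,44);print('keeper',a,b,np.degrees(np.arctan2(*(b-a)[[1,0]])))
print('tray L',T(637,193,16),T(640,432,16),'R',T(714,193,16),T(718,432,16))
for n,z,h,t in[('c',40,(128,215),(273,393)),('a',40,(45,270),(198,457))]:
    A=irk(T(*h,z));B=irk(T(*t,z));print(n,A,B,(A+B)/2)
print('knob',irk(T(162,340,97)),'bar ends',irk(T(102,393,62)),irk(T(231,290,62)))
print('wax',T(108,515,14),'pot',T(606,98,61))
E
```

```text
keeper [ 398.54683688 -284.98071405   44.        ] [ 691.30036767 -283.62891147   44.        ] 0.26456395624689166
tray L [ 664.02334379 -240.56220559   16.        ] [ 413.55898719 -245.14162736   16.        ] R [ 665.86840614 -321.61602113   16.        ] [ 415.36615747 -326.02394479   16.        ]
c [118.98156175 -52.98510202  40.        ] [-118.18568564  -50.92749679   40.        ] [  0.39793806 -51.9562994   40.        ]
a [129.32967225  48.32635832  40.        ] [-119.35655379   48.80529572   40.        ] [ 4.98655923 48.56582702 40.        ]
knob [-12.34039523  -3.20560011  97.        ] bar ends [-9.6768401 79.4980717 62.       ] [-12.43733414 -85.50741054  62.        ]
wax [315.96606897 303.01534122  14.        ] pot [ 753.2749871  -198.97392597   61.        ]
```

```bash
python3 -c "
from rig import *
print(job_done(), read_state()['clock'])"
```

```text
the job is handed in; nothing more can be done
the job is handed in; nothing more can be done
```

The job is handed in, at about 51 s of the 208 s allowed. Everything I could check by camera looked right. The hand-in call only confirmed the hand-in, so I have no verdict.

**Brushes:** Only two were there, the yellow brush_c and the red brush_a. I pushed the bail back until it stayed. I laid brush_c in lane0 and brush_a in lane2 with bristles toward the hinge, then brought the bail down on both. In the final top view their middles are at about rack x = +0.4 mm and +5 mm, within about 0.5° of the lane direction. The bail's bar is at its fully-down position over both handles. The foot forces cannot be read, so the 0.2 N on each brush is inferred from the pictures, not measured.

**Blocks and keeper:** The two cork blocks lie flat, lengthwise, near the middle line of the tray. The keeper was pushed against its stop, which resisted with about 6 N, and measures about 0.01–0.02 rad from shut.

**Left alone:** I never touched the pot, the wax or the turquoise and black look-alikes. The pot and wax measured within about 10 mm of their starting positions, which is roughly my reading error.

**Things to know:**
- My first grasp of one block failed because I lifted before the fingers had closed. I repeated it without disturbing anything.
- That block had shifted about 2–3 cm on its own earlier in the run, so I located it afresh.
- A yellow stick lay more than a metre from the base, out of reach. I took it as no part of the job.

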